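# Set the lever, hang the tool caddy on the station and load it

### The arm

A 6-joint arm with a two-finger parallel gripper is mounted at the origin on the work surface. World frame = base frame: x ahead of the robot, y to its left, z up, the work surface at z = 0. Lengths are in m, angles in rad, forces in N, time in s.
With the tool pointing down it reaches from about 0.35 to 0.975 m from the base axis. Payload 4.9 kg.
Tool frame: the origin (TCP) lies between the finger pads; the fingertips stand 25 mm ahead of it and the grasp point (between the pads) lies 6 mm ahead of it (manip.tcp_to_tips is the z of the fingertips in the tool frame, in m); z points along the fingers, y is the line along which they close (so a half turn about z gives the same grasp; the last joint's range is limited). The gripper opens to 85 mm and grips with 20 to 120 N. Pads are 22 mm wide; open, the fingers measure 114 mm over their backs; the gripper's body (76 mm by 85 mm) begins 54 mm behind the grasp point. The pads swing forward as they close: fully open they stand 13 mm farther back than shut.
Start: joints at [1.202, 0.053, 1.613, -0, 1.476, -0.119], TCP at [0.154, 0.606, 0.256] pointing down, gripper open.
Joint ranges: [-3.01, 3.01], [-1.01, 2.22], [0.06, 2.58], [-1.02, 4.17], [0.09, 2.62], [-3.14, 3.14]. Speed limits (rad/s): [2.57, 2.57, 3.14, 3.14, 3.14, 3.14].

### API

Orientations are given as a unit quaternion [w, x, y, z].
In Python, from plant import manip gives the robot as it stands. The module is installed in compiled form; this text tells all that it offers.
- The arm moves only by the tool arm_command, never from a script. Its argument "moves" is a list of rows, each a list of 3 entries, a list of its own where there are three numbers: the opening, from -1 (shut) to 1 (fully open), then the shift along the tool's x, y, z in units of 0.15 m (1.0 is 0.15 m), then the turn about the tool's z in units of 2 pi rad (1.0 is 2 pi rad). A call has 1 to 20 rows; each row is the pose to reach, as a shift and turn from the pose commanded when the call began, along the tool's axes at that moment, turning the shorter way round; what a row does not reach only later rows make up. A row lasts 1/12 s, in which the tool goes at most 41.7 mm and 7.16 degrees, less where a joint would pass 70% of its speed; a pose out of reach is approached as far as the arm can. A call with a number of a shift or a turn outside -1 to 1 is refused whole. A call with a gripper value outside its range is refused whole. The fingers move at their own pace and stop on an object; the grip force is fixed at half the most. Time passes only in rows, so rows that repeat a pose let the fingers close. It gives the time, the measured TCP pose, the force, the opening and the grip force at its end, in the units of the state.
- manip.state(): the state, without advancing time (a new reading comes with each control period).
- manip.grab_frame(name): name is "scene" or "top"; returns a dict with "frame" (480x640x3 uint8, red, green, blue), "fx", "fy", "cx", "cy" (pixels), "k1" (the pictures are not rectified: a ray, as slopes to the right and down, at radius r is drawn at 1 + k1 r^2 times it, then the intrinsics apply), "R" (3x3) and "t" (3): a world point X has camera coordinates R X + t. Camera axes: x right, y down, z forward; pixel columns grow to the right and rows downward; lengths in m; the calibration is good to about 2 mm. A picture is of the moment at which its call begins. There is no depth.
- manip.job_done(): hands the job in; it is judged then, once.
Trained networks look in a picture, given as the dict that the camera call returned (one of the last four; its "shot" number tells which), for a name from the list of things; names that differ only in an ending like _2 or _b are one class to them, and where a whole thing is asked for, a point or a joint stands for the part that bears it (a point fixed in the world has none). Each returns a list of dicts, best first, with "confidence" (0 to 1); they miss things now and then, are a little off and sometimes report something else, mostly with a low value. They report only what shows in the picture. A call takes as long as a camera call.
- manip.search_frame(picture, target): "extent" ([left, top, right, bottom] in pixels, round what is visible of it).
The state is a dict: "time": time; "joint_pos": joint angles; "joint_vel": joint speeds; "joint_efforts": joint torques, N m; "tool_pos": TCP position; "tool_rot": TCP orientation; "contact_force": force on the tool from outside, world axes, zero at the start; "ft_torque": the same for the moment, N m; "gripper_width": opening from 0.0 (shut) to 1.0 (fully open); "grasp_force": force on a finger pad.
Only numpy, scipy, OpenCV 4.12 (cv2) and the standard library are available. Lean on these libraries where they do the work, as an engineer would, in place of code of your own. Each camera call takes 0.05 s, during which the arm holds its last target. There are 200 camera calls.

### The job

Pull the station's orange lever fully over towards you to set it to loading, then hang the tool caddy by the two holes in its back plate on the two brass pins of the green station, back plate against the station, and let go. Load the coloured tool holders that are there one after another in the order red, yellow, green, blue (some may be missing), each standing upright and fully home in the pocket with its own colour mark; when all are in, throw the lever fully back, away from you. Leave the black spare holder and the rest of the bench as they are.

Things in the scene. Friction and masses are not known exactly. Their poses are not given: they have to be found in the camera images.
- caddy: Grey pocket block with aluminium back plate, 0.5 kg, stands upright. Origin: centre of the pocket row, at the underside; x front to back, y along the row, z up. Block: 261 mm in y, x -30.5 to 34.5 mm, 26 mm high. Plate: x 34.5 to 40.5 mm, 261 mm wide, 84 mm high. Black grip post at x = y = 0: 24 mm in x, 20 mm in y, z 26 to 80 mm; pinch it from above along y.
- hole_left (a point): Centre of the caddy's +y hole, on the back plate's rear face; axes as the caddy's. Square through hole 16 x 16 mm, at y = 85 mm, 66 mm over the caddy's underside.
- hole_right (a point): Centre of the caddy's -y hole, on the back plate's rear face; as hole_left but at y = -85 mm.
- pin_left (a point): Root of the +y brass pin, on its axis in the station's front face; axes as the station's. Level, sticks out 19 mm to -x: shaft 8 mm thick for 9 mm, then a head 12 mm thick, 10 mm long, whose outer 6 mm taper to 6 mm. The plate passes over the head, meets the station's face, then sinks 4 mm onto the shafts, behind the heads.
- pin_right (a point): Root of the -y pin, as pin_left; 170 mm from it.
- station: Fixed green upright plate 300 mm wide (y), 135 mm high, 12 mm thick, with a foot behind; place and yaw vary. Origin: middle of the lower edge of its front face, on the bench; x points into the plate, away from the robot; z up. Pin axes 115 mm above the bench at y = +85 and -85 mm.
- ready (a joint): Angle (rad) of the orange toggle lever: near 0 it leans towards the robot, at 1.0 it is fully over, away from the robot; it swings in a vertical plane and stays where it is left, friction only.
- ready_tip (a point): Centre of the orange ball (26 mm diameter) at the lever's end, 80 mm from its pivot; rod 10 mm thick. The lever swings along the block's x axis, from 0.5 rad this side of upright to 0.5 rad beyond. Resists with about 1 N at the ball.
- ready_base: Fixed grey block of the lever, 70 x 50 x 25 mm; origin at its underside, the lever's pivot (parallel to y) 22 mm above it; x is the direction in which the lever swings away from the robot.
- tool_red: Red tool holder, 140 g, may be absent: steel body 36 mm diameter, 24 mm high, with a red band, and on it a red grip stub 18 mm diameter, 30 mm high (54 mm in all); weight low. Origin: centre of its underside, z up. Stands loose on the bench at the start; round, so its yaw does not matter.
- pocket_red (a point): Centre of the floor of the red pocket of the caddy (1 white dot behind it); at caddy y = 104 mm, 6 mm over the underside; axes as the caddy's. Square pocket 41 x 41 mm, 20 mm deep, colour mark on its front rim and face.
- tool_yellow: Yellow tool holder, 140 g, may be absent: steel body 36 mm diameter, 24 mm high, with a yellow band, and on it a yellow grip stub 18 mm diameter, 30 mm high (54 mm in all); weight low. Origin: centre of its underside, z up. Stands loose on the bench at the start; round, so its yaw does not matter.
- pocket_yellow (a point): Centre of the floor of the yellow pocket of the caddy (2 white dots behind it); at caddy y = 52 mm, 6 mm over the underside; axes as the caddy's. Square pocket 41 x 41 mm, 20 mm deep, colour mark on its front rim and face.
- tool_green: Green tool holder, 140 g, may be absent: steel body 36 mm diameter, 24 mm high, with a green band, and on it a green grip stub 18 mm diameter, 30 mm high (54 mm in all); weight low. Origin: centre of its underside, z up. Stands loose on the bench at the start; round, so its yaw does not matter.
- pocket_green (a point): Centre of the floor of the green pocket of the caddy (3 white dots behind it); at caddy y = -52 mm, 6 mm over the underside; axes as the caddy's. Square pocket 41 x 41 mm, 20 mm deep, colour mark on its front rim and face.
- tool_blue: Blue tool holder, 140 g, may be absent: steel body 36 mm diameter, 24 mm high, with a blue band, and on it a blue grip stub 18 mm diameter, 30 mm high (54 mm in all); weight low. Origin: centre of its underside, z up. Stands loose on the bench at the start; round, so its yaw does not matter.
- pocket_blue (a point): Centre of the floor of the blue pocket of the caddy (4 white dots behind it); at caddy y = -104 mm, 6 mm over the underside; axes as the caddy's. Square pocket 41 x 41 mm, 20 mm deep, colour mark on its front rim and face.
- spare: Black spare tool holder, same shape as the others; not to be used; origin at its underside.
- pipe_stub: Dark steel pipe piece standing on end, 60 mm diameter, 70 mm high; bystander.
- bolt_tray: Blue open tray 120 x 90 x 40 mm; bystander.
- round_bar: Steel round bar on end, 36 mm diameter, 70 mm high; bystander.
- gauge_block: Steel block 50 x 30 x 30 mm; bystander.

How it is judged:
By the outcome, as a careful person would: the job done as asked, in the order asked, and still so for the second after the job is handed in, with the robot touching nothing.
Of tool_red, tool_yellow, tool_green, tool_blue only 3 to 4 are there at a start; the rules pass over those that are not, and their reading is None.
At some moment in a run one of tool_red, tool_yellow, tool_green, tool_blue may be knocked a few centimetres aside while the robot is not near it.
It also fails if it takes over 210 s, if anything falls off the work surface, if the arm or the gripper's body presses on something with over 40 N, if the wrist force passes 120 N, or if a joint passes its speed limit or range.

## Working session

There is one attempt and no reset: what is moved stays moved. The work goes in short steps, Python scripts to look and compute and a tool call to move; the robot and the scene stay as the last step left them, time stands still between calls to the robot, and variables do not carry over. Pictures are saved under pics/ and viewed, at most 14 in all, crops included, and the job is handed in when it is done.

Besides the shell and the picture viewer there is one more tool, called after "Call:" as name(argument=value, ...) on one line, values as JSON. arm_command: Moves the arm, as the interface text tells. Shifts and turns lie within -1 to 1; 1 stands for 0.15 m of shift or 2 pi rad of turn. Its arguments: {"type":"object","properties":{"moves":{"type":"array"}},"required":["moves"]}

```bash
mkdir -p pics
cat > h.py <<'E'
import numpy as np, cv2
from plant import manip
def save(p,name): cv2.imwrite('pics/'+name,p["frame"][:,:,::-1])
def ray(p,u,v):
    K=np.array([[p["fx"],0,p["cx"]],[0,p["fy"],p["cy"]],[0,0,1.]])
    s=cv2.undistortPoints(np.array([[[u,v]]],float),K,np.array([p["k1"],0,0,0,0.]))[0,0]
    R=np.array(p["R"]);t=np.array(p["t"])
    return -R.T@t, R.T@np.array([s[0],s[1],1.])
def onz(p,u,v,z):
    o,d=ray(p,u,v); return o+d*(z-o[2])/d[2]
def proj(p,X):
    R=np.array(p["R"]);t=np.array(p["t"]);c=R@np.array(X,float)+t;s=c[:2]/c[2];s=s*(1+p["k1"]*(s@s))
    return np.array([p["fx"]*s[0]+p["cx"],p["fy"]*s[1]+p["cy"]])
def tri(a,ua,b,ub):
    (o,d),(q,e)=ray(a,*ua),ray(b,*ub)
    s=np.linalg.lstsq(np.c_[d,-e],q-o,rcond=None)[0]
    x,y=o+s[0]*d,q+s[1]*e
    return (x+y)/2,np.linalg.norm(x-y)
E
cat > look.py <<'E'
import sys
from h import *
n=sys.argv[1]
for c in ("scene","top"):
    p=manip.grab_frame(c); save(p,f"{c}{n}.png")
    print(c,"cam at",-np.array(p["R"]).T@p["t"],p["fx"],p["k1"])
    for k in sys.argv[2:]:
        r=manip.search_frame(p,k)
        print(k,[(np.round(x["extent"]).tolist(),round(x["confidence"],2)) for x in r[:2]])
E
python3 look.py 0 caddy station ready_tip ready_base hole_left pin_left tool_red tool_yellow tool_green tool_blue spare; python3 -c "
from plant import manip;print(manip.state(),manip.tcp_to_tips)"
```

```text
scene cam at [1.0327064  0.69158169 0.9087952 ] 538.3373400698675 -0.061935596409205
caddy [([246.0, 169.0, 338.0, 242.0], 0.96)]
station [([185.0, 218.0, 286.0, 375.0], 0.74)]
ready_tip []
ready_base [([200.0, 156.0, 235.0, 191.0], 0.59)]
hole_left [([312.0, 171.0, 332.0, 187.0], 0.72), ([243.0, 174.0, 338.0, 242.0], 0.71)]
pin_left [([182.0, 215.0, 284.0, 373.0], 0.72)]
tool_red [([425.0, 304.0, 446.0, 329.0], 0.74)]
tool_yellow [([374.0, 270.0, 392.0, 298.0], 0.74), ([180.0, 216.0, 290.0, 372.0], 0.25)]
tool_green [([333.0, 252.0, 350.0, 277.0], 0.63)]
tool_blue [([391.0, 331.0, 409.0, 358.0], 0.66)]
spare [([410.0, 251.0, 427.0, 282.0], 0.81)]
top cam at [ 0.29897237 -0.00564836  1.76783884] 620.5973238917101 -0.09562762648268945
caddy [([331.0, 236.0, 427.0, 277.0], 0.96)]
station [([253.0, 140.0, 367.0, 182.0], 0.59), ([441.0, 210.0, 465.0, 244.0], 0.57)]
ready_tip [([455.0, 210.0, 463.0, 224.0], 0.42)]
ready_base [([440.0, 210.0, 463.0, 242.0], 0.7)]
hole_left [([334.0, 240.0, 428.0, 278.0], 0.67)]
pin_left [([256.0, 137.0, 367.0, 185.0], 0.73)]
tool_red [([331.0, 238.0, 428.0
[... 371 characters left out ...]
e+00,  5.26786284e-02,  1.61288990e+00, -1.60230009e-05,
        1.47603778e+00, -1.18994629e-01]), 'joint_vel': array([-6.54151269e-05, -1.08790020e-03,  4.47818016e-04,  1.50772877e-03,
       -4.79223450e-04,  4.67066046e-04]), 'joint_efforts': array([-6.39550126e-04, -3.93662739e+01, -3.70469284e+01, -5.55459576e-05,
        3.54703861e-04,  2.43987955e-06]), 'tool_pos': array([0.15451619, 0.60557294, 0.25632287]), 'tool_rot': array([ 6.09042141e-06,  1.24589978e-01,  9.92208313e-01, -8.55243499e-06]), 'contact_force': array([-0.65561248,  0.19074346,  0.30349497]), 'ft_torque': array([ 0.03680454, -0.01310392, -0.01582051]), 'grasp_force': 0.0, 'gripper_width': 0.9986926641662073} 0.025
```

View pics/scene0.png

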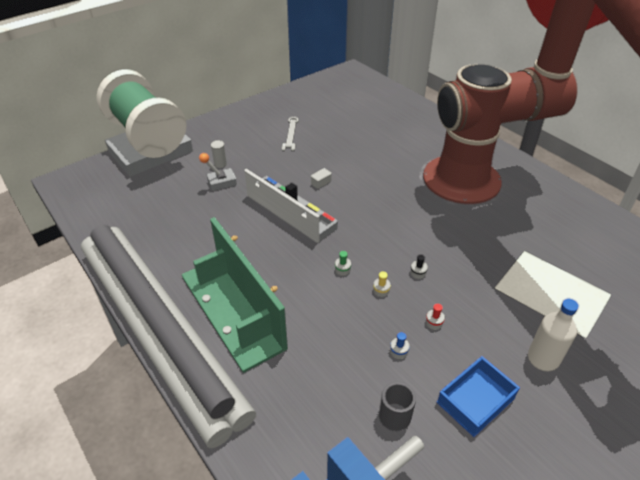

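View pics/top0.png

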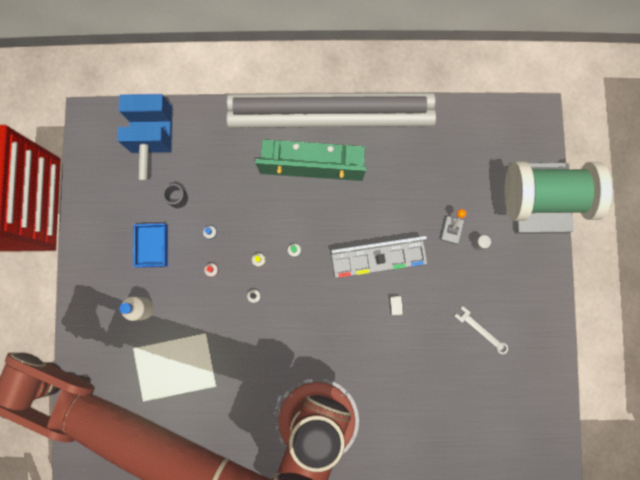

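The top view has up = +x and left = +y. All four coloured tools are there: blue (209,232), red (211,270), yellow (258,260), green (294,250). The spare is at (253,296), the caddy around (380,257), the station pins at (279,170) and (341,174), and the lever ball at (462,213), leaning away. I'll zoom in to measure.

```bash
cat > seg.py <<'E'
from h import *
HS={'red':[(0,8),(172,180)],'yellow':[(22,34)],'green':[(50,75)],'blue':[(100,125)],'orange':[(8,21)]}
def blobs(p,col,smin=130,vmin=90,amin=6,box=None):
    hsv=cv2.cvtColor(p["frame"],cv2.COLOR_RGB2HSV);m=np.zeros(hsv.shape[:2],np.uint8)
    for a,b in HS[col]: m|=cv2.inRange(hsv,(a,smin,vmin),(b,255,255))
    if box is not None:
        k=np.zeros_like(m);l,t,r,b=box;k[t:b,l:r]=1;m*=k
    n,_,st,c=cv2.connectedComponentsWithStats(m)
    return [(np.round(c[i],1).tolist(),int(st[i,4]),st[i,:4].tolist()) for i in range(1,n) if st[i,4]>=amin]
if __name__=="__main__":
    import sys
    for c,box in (("top",(180,120,480,310)),("scene",(170,140,460,370))):
        p=manip.grab_frame(c)
        for k in HS: print(c,k,[b for b in blobs(p,k,box=box) if b[1]<400])
        save(p,c+"1.png")
    a=cv2.imread('pics/top1.png');b=cv2.imread('pics/scene1.png')
    cv2.imwrite('pics/ztop.png',cv2.resize(a[130:285,245:475],None,fx=3.45,fy=3.45,interpolation=cv2.INTER_CUBIC))
    cv2.imwrite('pics/zscene.png',cv2.resize(b[140:380,170:350],None,fx=2.5,fy=2.5,interpolation=cv2.INTER_CUBIC)) if 0 else cv2.imwrite('pics/zscene.png',cv2.resize(b[140:300,170:360],None,fx=3.7,fy=3.7,interpolation=cv2.INTER_CUBIC))
E
python3 seg.py
```

```text
top red [([209.3, 268.6], 27, [207, 266, 6, 6]), ([344.2, 274.1], 30, [339, 273, 11, 4])]
top yellow [([278.8, 169.2], 18, [277, 166, 5, 7]), ([341.4, 173.7], 30, [339, 170, 5, 8]), ([257.3, 258.5], 26, [255, 256, 6, 6]), ([362.3, 271.4], 38, [357, 270, 12, 4])]
top green [([293.5, 248.5], 14, [292, 247, 4, 4]), ([396.7, 266.2], 6, [395, 266, 5, 2])]
top blue [([207.9, 230.3], 22, [206, 228, 5, 6]), ([417.7, 263.0], 21, [413, 262, 10, 3])]
top orange [([280.1, 170.6], 7, [279, 168, 3, 6]), ([461.1, 213.2], 66, [457, 209, 9, 9])]
scene red [([327.9, 216.3], 36, [323, 213, 11, 8]), ([436.8, 310.2], 94, [433, 304, 9, 15]), ([434.9, 323.8], 17, [429, 322, 13, 4])]
scene yellow [([382.0, 280.8], 42, [379, 277, 7, 9])]
scene green [([343.0, 256.7], 7, [341, 256, 5, 2])]
scene blue [([271.5, 180.5], 18, [268, 178, 8, 6]), ([400.7, 338.9], 92, [397, 333, 9, 14])]
scene orange [([203.8, 157.4], 61, [200, 154, 9, 8])]
```

View pics/ztop.png

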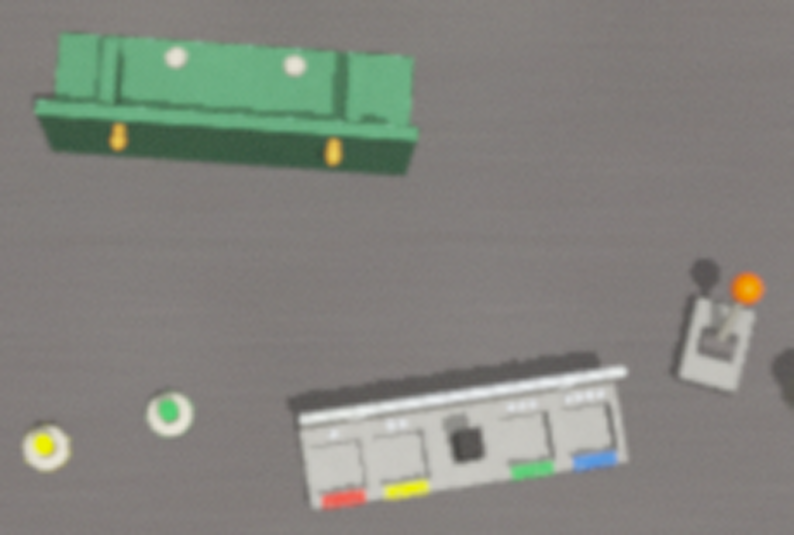

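View pics/zscene.png

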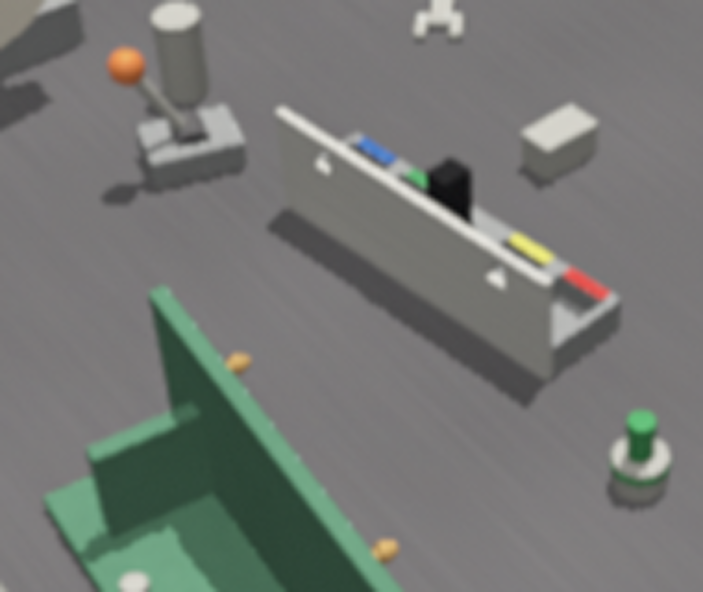

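```bash
cat > fit.py <<'E'
from h import *
from scipy.optimize import least_squares
T=manip.grab_frame("top");S=manip.grab_frame("scene")
zt=lambda u,v:((u+.5)/3.45-.5+245,(v+.5)/3.45-.5+130)
zs=lambda u,v:((u+.5)/3.7-.5+170,(v+.5)/3.7-.5+140)
def X(q,l):
    c,s=np.cos(q[2]),np.sin(q[2]); return [q[0]+c*l[0]-s*l[1],q[1]+s*l[0]+c*l[1],l[2]]
def fit(name,pts,q0):
    f=lambda q:np.concatenate([proj(p,X(q,l))-uv for p,l,uv in pts])
    r=least_squares(f,q0,loss='soft_l1'); print(name,r.x.round(4)); print(np.round(f(r.x).reshape(-1,2),1).tolist()); return r.x
if __name__=="__main__":
    st=fit('station',[(T,(0,.15,.135),zt(40,115)),(T,(0,-.15,.135),zt(414,139)),(T,(0,.15,0),zt(55,151)),(T,(0,-.15,0),zt(406,175)),
     (T,(-.011,.085,.115),(279.2,169.6)),(T,(-.011,-.085,.115),(341.4,173.7)),(S,(-.013,-.085,.115),zs(238,362)),(S,(-.013,.085,.115),zs(386,548))],[.6,0,0])
    for y in (.085,-.085): print('pin root',X(st,(0,y,.115)))
    cad=fit('caddy',[(T,(.0375,.1305,.084),zt(300,417)),(T,(.0375,-.1305,.084),zt(626,372)),(T,(-.0305,.1305,0),zt(313,508)),(T,(-.0305,-.1305,0),zt(628,462)),
     (T,(0,0,.08),zt(466,445)),(S,(.0405,-.1305,.084),zs(277,108)),(S,(.0405,.1305,.084),zs(551,284)),(S,(.0405,.1305,0),zs(548,378)),(S,(.0405,-.1305,0),zs(283,208))],[.5,-.2,.1])
    lev=fit('lever',[(T,(.035,.025,.025),zt(697,298)),(T,(.035,-.025,.025),zt(754,314)),(T,(-.035,-.025,.025),zt(737,390)),(T,(-.035,.025,.025),zt(679,377))],[.5,-.4,-.2])
    print('ball',tri(T,(461.1,213.2),S,(203.8,157.4)),'model',X(lev,(.08*np.sin(.5),0,.022+.08*np.cos(.5))))
    for k,a,b in (('red',(209.3,268.6),(436.6,310)),('yellow',(257.3,258.5),(382,278)),('green',(293.5,248.5),(343,255.5)),('blue',(207.9,230.3),(400.9,337.5))):
        print(k,tri(T,a,S,b),onz(T,*a,.052))
E
python3 fit.py
```

```text
station [ 0.6894  0.0076 -0.0759]
[[-1.2, -0.0], [1.4, 0.3], [-1.0, 0.6], [0.1, 0.4], [-0.0, 0.6], [0.1, 0.5], [-0.9, 0.3], [-1.0, 0.4]]
pin root [np.float64(0.6958469609210697), np.float64(0.09231908161331866), 0.115]
pin root [np.float64(0.682949507835355), np.float64(-0.07719096441316851), 0.115]
caddy [ 0.4442 -0.1827  0.1466]
[[0.2, 1.7], [-0.4, -0.1], [-0.5, 1.6], [-1.9, 0.6], [1.4, -0.3], [-1.0, 1.1], [-1.5, -0.0], [-0.5, 0.6], [0.5, -0.5]]
lever [ 0.529  -0.3943 -0.2592]
[[-0.1, -0.4], [0.3, -0.7], [-0.0, 0.8], [-0.2, 0.3]]
ball (array([ 0.56384892, -0.40387031,  0.09539403]), np.float64(0.0021972627839616887)) model [np.float64(0.5660740842991929), np.float64(-0.4041767568737416), np.float64(0.09220660495122981)]
red (array([0.42266843, 0.29359131, 0.04376945]), np.float64(0.002240186155637953)) [0.4227709  0.29128385 0.052     ]
yellow (array([0.44992455, 0.15950402, 0.04274091]), np.float64(0.001702157435504648)) [0.44969045 0.15799731 0.052     ]
green (array([0.47612945, 0.05851131, 0.04746299]), np.float64(0.0026497616619304103)) [0.47661424 0.05742345 0.052     ]
blue (array([0.52966579, 0.29858856, 0.04670636]), np.float64(0.0030213321367352783)) [0.52993932 0.29650993 0.052     ]
```

```bash
cat > plan.py <<'E'
"""plan.py 'x,y,z,phi' ... : phi = world angle of the tool's y axis (closing line); prints chunks of moves"""
import sys
from h import *
s=manip.state();p=np.array(s["tool_pos"]);w,x,y,z=s["tool_rot"]
from scipy.spatial.transform import Rotation as Ro
R=Ro.from_quat([x,y,z,w])
phi=lambda R:np.arctan2(*R.as_matrix()[[1,0],1])
print('t',round(s["time"],1),'at',p.round(4),'phi',phi(R).round(4),'tilt',np.round(R.as_matrix()[:2,2],4),'F',np.round(s["contact_force"],1),'w',round(s["gripper_width"],3))
for a in sys.argv[1:]:
    q=[float(v) for v in a.split(',')];d=np.array(q[:3])
    dphi=0 if len(q)<4 else (q[3]-phi(R)+np.pi)%(2*np.pi)-np.pi
    loc=R.inv().apply(d-p)/.15; n=max(1,int(np.ceil(abs(loc).max()-1e-9)))
    for i in range(n):
        l=np.round(R.inv().apply(d-p)/.15/(n-i),3); t=round(-dphi/2/np.pi,4) if i==n-1 else 0
        rows=max(np.ceil(np.linalg.norm(l)*.15/.0417),np.ceil(abs(t)*360/7.16))
        print(a,'->',l.tolist(),t,'rows>=',int(rows))
        p=p+R.apply(l*.15); R=R*Ro.from_euler('z',t*2*np.pi)
E
python3 plan.py .45,.5,.26 .5,.1,.26 .606,-.415,.2,1.312 .606,-.415,.108 .514,-.390,.108
```

```text
t 1.4 at [0.1545 0.6056 0.2563] phi 1.321 tilt [ 0. -0.] F [-0.9 -0.2 -0.6] w 0.998
.45,.5,.26 -> [-0.694, -0.065, -0.008] 0 rows>= 3
.45,.5,.26 -> [-0.694, -0.065, -0.008] 0 rows>= 3
.45,.5,.26 -> [-0.695, -0.065, -0.009] 0.0 rows>= 3
.5,.1,.26 -> [-0.327, -0.834, 0.0] 0 rows>= 4
.5,.1,.26 -> [-0.328, -0.834, 0.0] 0 rows>= 4
.5,.1,.26 -> [-0.327, -0.834, 0.0] 0.0 rows>= 4
.606,-.415,.2,1.312 -> [-0.383, -0.788, 0.1] 0 rows>= 4
.606,-.415,.2,1.312 -> [-0.383, -0.788, 0.1] 0 rows>= 4
.606,-.415,.2,1.312 -> [-0.384, -0.788, 0.1] 0 rows>= 4
.606,-.415,.2,1.312 -> [-0.383, -0.788, 0.1] 0.0014 rows>= 4
.606,-.415,.108 -> [-0.0, 0.0, 0.614] 0.0 rows>= 3
.514,-.390,.108 -> [0.635, 0.005, -0.0] 0.0 rows>= 3
```

Call:
arm_command(moves=[[-1,[-0.694,-0.065,-0.008],0],[-1,[-0.694,-0.065,-0.008],0],[-1,[-0.694,-0.065,-0.008],0],[-1,[-0.694,-0.065,-0.008],0]])

```text
time: 1.73
tool_pos: [0.2567, 0.569, 0.2576]
tool_rot: [0.001, 0.127, 0.992, -0.0]
contact_force: [-0.2, 0.8, 0.1]
gripper_width: 0.456
grasp_force: 0.0
```

Call:
arm_command(moves=[[-1,[-0.694,-0.065,-0.008],0],[-1,[-0.694,-0.065,-0.008],0],[-1,[-0.694,-0.065,-0.008],0],[-1,[-0.694,-0.065,-0.008],0]])

```text
time: 2.07
tool_pos: [0.3546, 0.534, 0.2587]
tool_rot: [0.001, 0.127, 0.992, -0.0]
contact_force: [0.1, 0.6, 0.4]
gripper_width: 0.002
grasp_force: 0.0
```

Call:
arm_command(moves=[[-1,[-0.694,-0.065,-0.008],0],[-1,[-0.694,-0.065,-0.008],0],[-1,[-0.694,-0.065,-0.008],0],[-1,[-0.694,-0.065,-0.008],0]])

```text
time: 2.4
tool_pos: [0.4524, 0.499, 0.2597]
tool_rot: [0.0, 0.126, 0.992, -0.0]
contact_force: [0.6, -0.0, -1.4]
gripper_width: 0.003
grasp_force: 0.0
```

Call:
arm_command(moves=[[-1,[-0.327,-0.834,0],0],[-1,[-0.327,-0.834,0],0],[-1,[-0.327,-0.834,0],0],[-1,[-0.327,-0.834,0],0]])

```text
time: 2.73
tool_pos: [0.4654, 0.3638, 0.2596]
tool_rot: [-0.0, 0.125, 0.992, -0.001]
contact_force: [-0.0, 0.9, 0.1]
gripper_width: 0.003
grasp_force: 0.0
```

Call:
arm_command(moves=[[-1,[-0.327,-0.834,0],0],[-1,[-0.327,-0.834,0],0],[-1,[-0.327,-0.834,0],0],[-1,[-0.327,-0.834,0],0]])

```text
time: 3.07
tool_pos: [0.4825, 0.2307, 0.26]
tool_rot: [0.0, 0.126, 0.992, -0.001]
contact_force: [-0.1, 0.7, 0.8]
gripper_width: -0.001
grasp_force: 0.0
```

Call:
arm_command(moves=[[-1,[-0.327,-0.834,0],0],[-1,[-0.327,-0.834,0],0],[-1,[-0.327,-0.834,0],0],[-1,[-0.327,-0.834,0],0]])

```text
time: 3.4
tool_pos: [0.4996, 0.0974, 0.2601]
tool_rot: [0.0, 0.126, 0.992, -0.0]
contact_force: [-0.2, 0.6, 0.3]
gripper_width: 0.004
grasp_force: 0.0
```

Call:
arm_command(moves=[[-1,[-0.383,-0.788,0.05],0],[-1,[-0.383,-0.788,0.05],0],[-1,[-0.383,-0.788,0.05],0],[-1,[-0.383,-0.788,0.05],0]])

```text
time: 3.73
tool_pos: [0.5266, -0.0316, 0.2521]
tool_rot: [0.0, 0.126, 0.992, -0.001]
contact_force: [0.2, -0.8, -0.2]
gripper_width: -0.004
grasp_force: 0.0
```

Call:
arm_command(moves=[[-1,[-0.383,-0.788,0.05],0],[-1,[-0.383,-0.788,0.05],0],[-1,[-0.383,-0.788,0.05],0],[-1,[-0.383,-0.788,0.05],0]])

```text
time: 4.07
tool_pos: [0.5534, -0.1602, 0.2444]
tool_rot: [0.0, 0.126, 0.992, -0.0]
contact_force: [0.6, 0.2, -0.6]
gripper_width: 0.001
grasp_force: 0.0
```

Call:
arm_command(moves=[[-1,[-0.383,-0.788,0.1],0],[-1,[-0.383,-0.788,0.1],0],[-1,[-0.383,-0.788,0.1],0],[-1,[-0.383,-0.788,0.1],0]])

```text
time: 4.4
tool_pos: [0.5799, -0.2887, 0.2285]
tool_rot: [-0.0, 0.126, 0.992, -0.0]
contact_force: [-0.7, 1.1, -0.1]
gripper_width: 0.002
grasp_force: 0.0
```

Call:
arm_command(moves=[[-1,[-0.383,-0.788,0.1],0],[-1,[-0.383,-0.788,0.1],0],[-1,[-0.383,-0.788,0.1],0],[-1,[-0.383,-0.788,0.1],0],[-1,[-0.383,-0.788,0.1],0]])

```text
time: 4.82
tool_pos: [0.6062, -0.4147, 0.2133]
tool_rot: [-0.001, 0.125, 0.992, 0.001]
contact_force: [-0.2, -0.3, -0.5]
gripper_width: 0.003
grasp_force: 0.0
```

```bash
python3 plan.py .606,-.415,.2,1.312 .606,-.415,.108 .514,-.390,.108; python3 -c "
from plant import manip;print(manip.state()['joint_pos'])"
```

```text
t 4.8 at [ 0.6062 -0.4147  0.2133] phi 1.3198 tilt [-0.0011  0.0022] F [-0.2 -0.3 -0.5] w 0.003
.606,-.415,.2,1.312 -> [0.001, -0.002, 0.089] 0.0012 rows>= 1
.606,-.415,.108 -> [-0.001, -0.002, 0.613] 0.0 rows>= 3
.514,-.390,.108 -> [0.635, 0.005, 0.001] 0.0 rows>= 3
[-7.01503221e-01  3.31463963e-01  1.36832730e+00  9.56098145e-04
  1.44410063e+00 -2.02139699e+00]
```

Call:
arm_command(moves=[[-1,[0,0,0.3],0],[-1,[0,0,0.6],0],[-1,[0,0,0.7],0],[-1,[0,0,0.7],0],[-1,[0,0,0.7],0]])

```text
time: 5.23
tool_pos: [0.6055, -0.4116, 0.1087]
tool_rot: [-0.001, 0.124, 0.992, 0.001]
contact_force: [0.4, -1.1, 0.4]
gripper_width: 0.001
grasp_force: 0.0
```

Call:
arm_command(moves=[[-1,[0.06,0,0],0],[-1,[0.12,0,0],0],[-1,[0.18,0,0],0],[-1,[0.24,0,0],0],[-1,[0.3,0,0],0],[-1,[0.36,0,0],0],[-1,[0.42,0,0],0],[-1,[0.48,0,0],0],[-1,[0.54,0,0],0],[-1,[0.58,0,0],0],[-1,[0.6,0,0],0],[-1,[0.62,0,0],0],[-1,[0.62,0,0],0]])

```text
time: 6.32
tool_pos: [0.5152, -0.3919, 0.1098]
tool_rot: [0.0, 0.125, 0.992, -0.0]
contact_force: [0.3, 0.2, -0.7]
gripper_width: -0.002
grasp_force: 0.5
```

Run:
```python
from seg import *
T=manip.grab_frame("top");S=manip.grab_frame("scene")
a=blobs(T,'orange',box=(420,190,480,260));b=blobs(S,'orange',box=(170,120,260,220));print(a,b)
print(manip.state()['contact_force'])
if a and b: print(tri(T,a[0][0],S,b[0][0]))
from fit import X
q=[.529,-.3943,-.2592]
for th in (-.5,-.4,-.3,0,.5):
    m=X(q,(.08*np.sin(th),0,.022+.08*np.cos(th)));print(th,np.round(m,4),proj(T,m).round(1),proj(S,m).round(1))
```

```text
[] [([231.4, 151.2], 65, [227, 147, 10, 9])]
[ 0.77354735 -0.85473188  0.02567218]
-0.5 [ 0.4919 -0.3845  0.0922] [454.7 239.8] [231.1 151.8]
-0.4 [ 0.4989 -0.3863  0.0957] [455.5 237.1] [228.3 151.3]
-0.3 [ 0.5061 -0.3882  0.0984] [456.3 234.3] [225.4 151.1]
0 [ 0.529  -0.3943  0.102 ] [458.5 225.8] [216.5 152.1]
0.5 [ 0.5661 -0.4041  0.0922] [460.7 212.9] [202.8 158.6]
```

Call:
arm_command(moves=[[-1,[0.015,0,0],0],[-1,[0.03,0,0],0],[-1,[0.03,0,0],0]])

```text
time: 6.77
tool_pos: [0.5144, -0.3917, 0.1103]
tool_rot: [0.005, 0.125, 0.992, -0.001]
contact_force: [13.3, -4.0, -7.8]
gripper_width: 0.002
grasp_force: 7.1
```

Call:
arm_command(moves=[[-1,[-0.08,0,0],0],[-1,[-0.08,0,-0.2],0],[-1,[-0.08,0,-0.6],0],[-1,[-0.08,0,-0.6],0],[-1,[-0.08,0,-0.6],0]])

```text
time: 7.18
tool_pos: [0.5251, -0.396, 0.2074]
tool_rot: [0.004, 0.124, 0.992, -0.003]
contact_force: [0.5, 0.0, 1.0]
gripper_width: 0.0
grasp_force: 0.0
```

```bash
python3 plan.py .4442,-.1827,.2,1.717 .4442,-.1827,.066
python3 - <<'E'
from seg import *
S=manip.grab_frame("scene");T=manip.grab_frame("top")
print(blobs(S,'orange',box=(170,120,260,220)))
for c,y in (('red',.104),('yellow',.052),('green',-.052),('blue',-.104)): print(c,[b[:2] for b in blobs(T,c,80,60,box=(325,225,440,290))], [b[:2] for b in blobs(S,c,80,60,box=(240,150,350,240))])
print(blobs(T,'yellow',box=(250,130,370,190)))
E
```

```text
t 7.2 at [ 0.5251 -0.396   0.2074] phi 1.3213 tilt [ 0.0078 -0.0079] F [0.5 0.  1. ] w 0.0
.4442,-.1827,.2,1.717 -> [0.437, 0.623, 0.017] 0 rows>= 3
.4442,-.1827,.2,1.717 -> [0.437, 0.622, 0.017] -0.063 rows>= 4
.4442,-.1827,.066 -> [0.006, 0.008, 0.893] 0.0 rows>= 4
[([231.6, 151.2], 62, [227, 147, 10, 9])]
red [([424.4, 271.5], 1215), ([344.1, 274.5], 61)] [([328.1, 216.4], 45)]
yellow [([362.2, 271.6], 62)] [([312.9, 206.7], 43)]
green [([398.7, 265.8], 41)] [([283.1, 187.8], 17)]
blue [([413.8, 263.6], 25)] [([271.0, 180.3], 36)]
[([278.8, 169.3], 18, [277, 166, 5, 8]), ([341.3, 173.7], 29, [339, 170, 5, 8])]
```

Call:
arm_command(moves=[[1,[0.437,0.623,0.017],0],[1,[0.437,0.623,0.017],0],[1,[0.437,0.623,0.017],0],[1,[0.437,0.623,0.017],0]])

```text
time: 7.62
tool_pos: [0.479, -0.2814, 0.1929]
tool_rot: [-0.004, 0.123, 0.992, 0.003]
contact_force: [0.7, -0.0, 0.0]
gripper_width: 0.563
grasp_force: 0.0
```

Call:
arm_command(moves=[[1,[0.437,0.623,0.017],-0.063],[1,[0.437,0.623,0.017],-0.063],[1,[0.437,0.623,0.017],-0.063],[1,[0.437,0.623,0.017],-0.063],[1,[0.437,0.623,0.017],-0.063],[1,[0.437,0.623,0.017],-0.063]])

```text
time: 8.12
tool_pos: [0.4415, -0.1804, 0.1938]
tool_rot: [-0.001, -0.072, 0.997, 0.0]
contact_force: [-0.0, 0.3, 0.7]
gripper_width: 0.999
grasp_force: 0.0
```

```bash
python3 plan.py .4442,-.1827,.066,1.717;  python3 - <<'E'
from fit import *
for c,u in (('red',(328.1,216.4)),('yellow',(312.9,206.7)),('green',(283.1,187.8)),('blue',(271.,180.3))): print(c,onz(S,*u,.026).round(4))
q=(.4442,-.1827,.1466)
for y in (.104,.052,-.052,-.104): print(np.round(X(q,(-.0255,y,.026)),4))
E
```

```text
t 8.1 at [ 0.4415 -0.1804  0.1938] phi 1.7159 tilt [-0.0014  0.0004] F [-0.   0.3  0.7] w 0.999
.4442,-.1827,.066,1.717 -> [-0.017, -0.018, 0.852] -0.0002 rows>= 4
red [ 0.4039 -0.0829  0.026 ]
yellow [ 0.411  -0.1353  0.026 ]
green [ 0.4262 -0.2444  0.026 ]
blue [ 0.4331 -0.2907  0.026 ]
[ 0.4038 -0.0835  0.026 ]
[ 0.4114 -0.135   0.026 ]
[ 0.4266 -0.2379  0.026 ]
[ 0.4342 -0.2893  0.026 ]
```

Both measurements agree on the caddy's pose, so I'll grasp it.

Call:
arm_command(moves=[[1,[-0.017,-0.018,0.25],0],[1,[-0.017,-0.018,0.5],0],[1,[-0.017,-0.018,0.75],0],[1,[-0.017,-0.018,0.85],0],[1,[-0.017,-0.018,0.85],0],[1,[-0.017,-0.018,0.85],0]])

```text
time: 8.72
tool_pos: [0.4444, -0.1831, 0.0665]
tool_rot: [-0.001, -0.072, 0.997, 0.001]
contact_force: [1.2, 0.0, 0.2]
gripper_width: 0.998
grasp_force: 0.0
```

Call:
arm_command(moves=[[-1,[0,0,0],0],[-1,[0,0,0],0],[-1,[0,0,0],0],[-1,[0,0,0],0],[-1,[0,0,0],0],[-1,[0,0,0],0],[-1,[0,0,0],0],[-1,[0,0,0],0],[-1,[0,0,0],0],[-1,[0,0,0],0]])

```text
time: 9.55
tool_pos: [0.4452, -0.1826, 0.0683]
tool_rot: [0.0, -0.073, 0.997, -0.0]
contact_force: [-1.3, 2.0, 5.4]
gripper_width: 0.226
grasp_force: 60.7
```

```bash
python3 plan.py .4442,-.1827,.166,1.717; tail -0 plan.py
python3 - <<'E'
from seg import *
S=manip.grab_frame("scene")
for c in ('red','yellow','green','blue'): print(c,[ (b[:2],onz(S,*b[0],.026).round(4)) for b in blobs(S,c,80,60,box=(240,150,350,240))])
E
```

```text
t 9.6 at [ 0.4452 -0.1826  0.0683] phi 1.7169 tilt [ 0.001  -0.0002] F [-1.3  2.   5.4] w 0.226
.4442,-.1827,.166,1.717 -> [0.006, 0.0, -0.652] -0.0 rows>= 3
red [(([327.5, 215.9], 48), array([ 0.4039, -0.0852,  0.026 ]))]
yellow [(([312.3, 206.4], 44), array([ 0.4115, -0.1372,  0.026 ]))]
green [(([281.5, 187.0], 8), array([ 0.4275, -0.2498,  0.026 ]))]
blue [(([270.7, 180.2], 36), array([ 0.4335, -0.2916,  0.026 ]))]
```

```bash
python3 plan.py .4442,-.1827,.21,1.717 .59,.015,.21,1.495 .59,.015,.15
```

```text
t 9.6 at [ 0.4453 -0.1827  0.0683] phi 1.7169 tilt [ 0.001  -0.0002] F [-0.7  1.2  6.3] w 0.225
.4442,-.1827,.21,1.717 -> [0.006, 0.0, -0.945] -0.0 rows>= 4
.59,.015,.21,1.495 -> [-0.577, 0.581, 0.001] 0 rows>= 3
.59,.015,.21,1.495 -> [-0.576, 0.582, 0.0] 0.0353 rows>= 3
.59,.015,.15 -> [0.0, 0.0, 0.4] 0.0 rows>= 2
```

Call:
arm_command(moves=[[-1,[0,0,-0.15],0],[-1,[0,0,-0.35],0],[-1,[0,0,-0.6],0],[-1,[0,0,-0.8],0],[-1,[0,0,-0.94],0],[-1,[0,0,-0.94],0],[-1,[0,0,-0.94],0]])

```text
time: 10.18
tool_pos: [0.4445, -0.1825, 0.2077]
tool_rot: [-0.0, -0.073, 0.997, -0.0]
contact_force: [-1.3, 0.6, -6.2]
gripper_width: 0.229
grasp_force: 60.1
```

Call:
arm_command(moves=[[-1,[-0.08,0.08,0],0],[-1,[-0.18,0.18,0],0],[-1,[-0.3,0.3,0],0],[-1,[-0.42,0.42,0],0],[-1,[-0.52,0.52,0],0],[-1,[-0.57,0.58,0],0],[-1,[-0.577,0.581,0],0],[-1,[-0.577,0.581,0],0]])

```text
time: 10.85
tool_pos: [0.5164, -0.0833, 0.2056]
tool_rot: [-0.002, -0.074, 0.997, 0.0]
contact_force: [-0.7, -0.8, -4.8]
gripper_width: 0.227
grasp_force: 60.0
```

Call:
arm_command(moves=[[-1,[-0.08,0.08,0],0.005],[-1,[-0.18,0.18,0],0.01],[-1,[-0.3,0.3,0],0.02],[-1,[-0.42,0.42,0],0.025],[-1,[-0.52,0.52,0],0.03],[-1,[-0.57,0.58,0],0.035],[-1,[-0.576,0.582,0],0.0353],[-1,[-0.576,0.582,0],0.0353],[-1,[-0.576,0.582,0],0.0353]])

```text
time: 11.6
tool_pos: [0.5896, 0.014, 0.2074]
tool_rot: [-0.001, 0.038, 0.999, -0.0]
contact_force: [0.2, -0.6, -6.1]
gripper_width: 0.228
grasp_force: 60.0
```

```bash
python3 plan.py .5997,.0144,.117,1.495;  python3 - <<'E'
from seg import *
T=manip.grab_frame("top");S=manip.grab_frame("scene")
for p,n in ((T,'top'),(S,'scene')): save(p,n+'2.png')
a=cv2.imread('pics/top2.png')[140:240,250:390];b=cv2.imread('pics/scene2.png')[170:310,180:376]
a=cv2.resize(a,(760,543),interpolation=cv2.INTER_CUBIC);b=cv2.resize(b,(760,543),interpolation=cv2.INTER_CUBIC)
cv2.imwrite('pics/z2t.png',a);cv2.imwrite('pics/z2s.png',b)
E
```

```text
t 11.6 at [0.5896 0.014  0.2074] phi 1.4945 tilt [-0.0019 -0.0007] F [ 0.2 -0.6 -6.1] w 0.228
.5997,.0144,.117,1.495 -> [-0.068, 0.008, 0.603] -0.0001 rows>= 3
```

View pics/z2t.png

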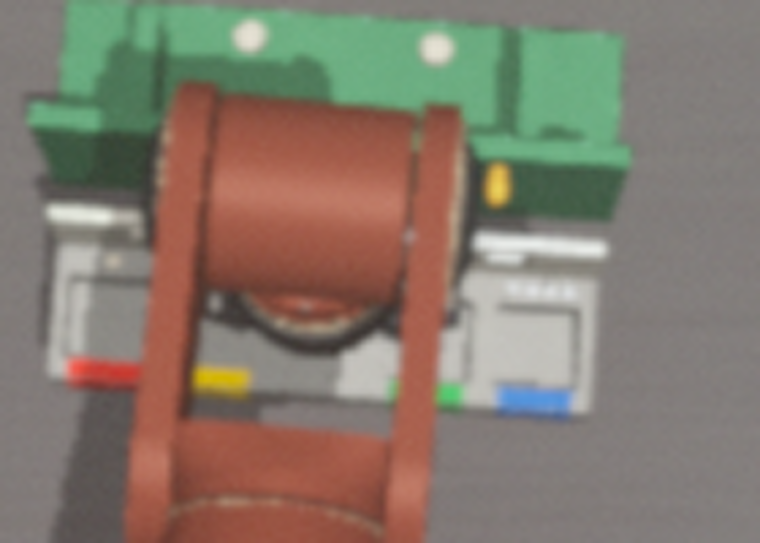

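View pics/z2s.png

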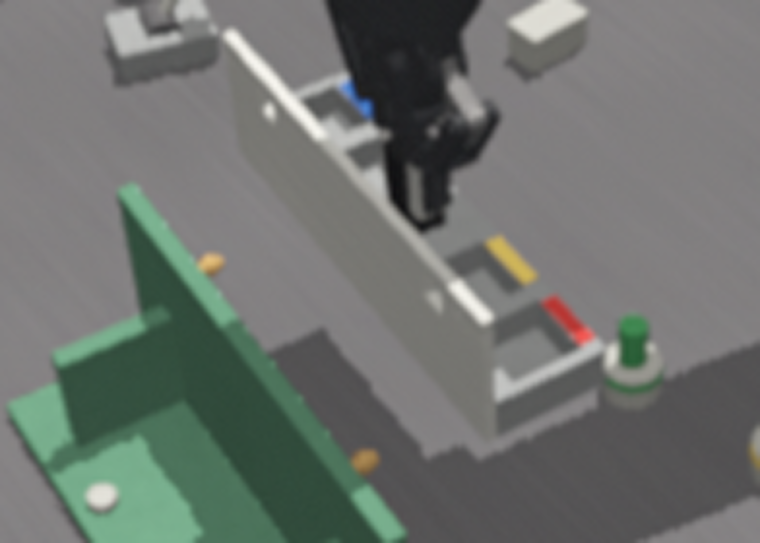

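The caddy hangs level, its plate parallel to the station. In the top crop the plate ends are at (46,213) and (607,248). In the scene crop the plate corners are at (228,33), (489,318) and (491,436), and the pins at (210,264) and (365,461). Next I compare it with the model.

Run:
```python
from fit import *
zt=lambda u,v:((u+.5)/5.429-.5+250,(v+.5)/5.429-.5+140)
zs=lambda u,v:((u+.5)/3.878-.5+180,(v+.5)/3.878-.5+170)
pts=[(T,(.0375,.1305,.084),zt(46,213)),(T,(.0375,-.1305,.084),zt(607,248)),(T,(-.0305,.1305,.026),zt(52,378)),(T,(-.0305,-.1305,.026),zt(588,410)),
(S,(.0405,-.1305,.084),zs(228,33)),(S,(.0405,.1305,.084),zs(489,318)),(S,(.0405,.1305,0),zs(491,436)),(S,(-.0255,.104,.026),zs(570,318)),(S,(-.0255,.052,.026),zs(512,259))]
def f(q,P=pts): return np.concatenate([proj(p,np.array(X(q,l))+[0,0,q[3]])-uv for p,l,uv in P])
q=[.5896,.014,-.0763,.139]
print(np.round(f(q).reshape(-1,2),1).tolist())
for n,P in (('both',pts),('top',pts[:4]),('scene',pts[4:])):
    r=least_squares(lambda a:f([*a,.139],P),q[:3]);print(n,r.x.round(4))
# station pins by each camera
zt0=lambda u,v:((u+.5)/3.45-.5+245,(v+.5)/3.45-.5+130)
SP=[(T,(-.011,.085,.115),(279.2,169.6)),(T,(-.011,-.085,.115),(341.4,173.7)),(T,(0,.15,.135),zt0(40,115)),(T,(0,-.15,.135),zt0(414,139)),(S,(-.013,-.085,.115),zs(210,264)),(S,(-.013,.085,.115),zs(365,461))]
for n,P in (('top',SP[:4]),('scene',SP[4:])):
    print('st',n,least_squares(lambda a:f([*a,0],P),[.69,0,-.07]).x.round(4))
```

```text
[[-0.3, 0.3], [-1.1, 0.6], [-1.4, 0.0], [-0.7, 0.7], [-1.4, 0.8], [-1.6, 1.6], [-1.2, 2.3], [-0.5, 1.0], [-0.1, 0.8]]
both [ 0.5879  0.0121 -0.068 ]
top [ 0.5906  0.0117 -0.071 ]
scene [ 0.586   0.0121 -0.0744]
st top [ 0.6903  0.0077 -0.0754]
st scene [ 0.6883  0.0088 -0.0779]
```

```bash
python3 plan.py .5997,.0165,.1175,1.495
```

```text
t 11.8 at [0.59   0.0143 0.2082] phi 1.494 tilt [-0.0003 -0.0002] F [ 0.2 -0.3 -5.1] w 0.225
.5997,.0165,.1175,1.495 -> [-0.063, 0.02, 0.605] -0.0002 rows>= 3
```

Call:
arm_command(moves=[[-1,[-0.063,0.02,0.15],0],[-1,[-0.063,0.02,0.3],0],[-1,[-0.063,0.02,0.45],0],[-1,[-0.063,0.02,0.55],0],[-1,[-0.063,0.02,0.605],0],[-1,[-0.063,0.02,0.605],0],[-1,[-0.063,0.02,0.605],0],[-1,[-0.063,0.02,0.605],0]])

```text
time: 12.47
tool_pos: [0.6012, 0.0172, 0.1194]
tool_rot: [0.002, 0.038, 0.999, -0.0]
contact_force: [0.6, -0.2, -5.0]
gripper_width: 0.227
grasp_force: 59.9
```

```bash
python3 plan.py .5997,.0165,.1175,1.495 .6494,.0127,.1175
```

```text
t 12.5 at [0.6012 0.0172 0.1194] phi 1.4949 tilt [ 0.003  -0.0003] F [ 0.6 -0.2 -5. ] w 0.227
.5997,.0165,.1175,1.495 -> [0.01, -0.006, 0.013] -0.0 rows>= 1
.6494,.0127,.1175 -> [-0.333, 0.0, 0.001] 0.0 rows>= 2
```

Call:
arm_command(moves=[[-1,[0,-0.003,0],0],[-1,[0,-0.003,0],0],[-1,[0,-0.003,0],0]])

```text
time: 12.72
tool_pos: [0.6007, 0.0169, 0.1187]
tool_rot: [0.001, 0.038, 0.999, -0.0]
contact_force: [0.0, 0.7, -5.3]
gripper_width: 0.228
grasp_force: 59.9
```

```bash
python3 plan.py .5997,.0165,.1175,1.495
```

```text
t 12.7 at [0.6007 0.0169 0.1187] phi 1.4951 tilt [ 0.0019 -0.0002] F [ 0.   0.7 -5.3] w 0.228
.5997,.0165,.1175,1.495 -> [0.006, -0.003, 0.008] 0.0 rows>= 1
```

Call:
arm_command(moves=[[-1,[-0.04,0,0.002],0],[-1,[-0.08,0,0.002],0],[-1,[-0.12,0,0.002],0],[-1,[-0.16,0,0.002],0],[-1,[-0.18,0,0.002],0],[-1,[-0.18,0,0.002],0],[-1,[-0.18,0,0.002],0],[-1,[-0.18,0,0.002],0],[-1,[-0.18,0,0.002],0]])

```text
time: 13.47
tool_pos: [0.6267, 0.015, 0.1171]
tool_rot: [-0.0, 0.038, 0.999, 0.0]
contact_force: [0.0, 0.1, -5.5]
gripper_width: 0.225
grasp_force: 60.1
```

Call:
arm_command(moves=[[-1,[-0.02,0,0],0],[-1,[-0.04,0,0],0],[-1,[-0.06,0,0],0],[-1,[-0.06,0,0],0],[-1,[-0.06,0,0],0]])

```text
time: 13.88
tool_pos: [0.6362, 0.0142, 0.1173]
tool_rot: [0.0, 0.038, 0.999, 0.0]
contact_force: [0.4, 0.4, -6.1]
gripper_width: 0.222
grasp_force: 60.1
```

```bash
python3 plan.py .6494,.0127,.1175,1.495
```

```text
t 13.9 at [0.6362 0.0142 0.1173] phi 1.495 tilt [0.0001 0.    ] F [ 0.4  0.4 -6.1] w 0.222
.6494,.0127,.1175,1.495 -> [-0.089, -0.004, -0.001] -0.0 rows>= 1
```

Call:
arm_command(moves=[[-1,[-0.02,0,0],0],[-1,[-0.04,0,0],0],[-1,[-0.05,0,0],0],[-1,[-0.05,0,0],0],[-1,[-0.05,0,0],0]])

```text
time: 14.3
tool_pos: [0.6435, 0.0137, 0.1172]
tool_rot: [-0.0, 0.038, 0.999, 0.0]
contact_force: [-0.7, 0.7, -5.4]
gripper_width: 0.229
grasp_force: 60.1
```

Call:
arm_command(moves=[[-1,[-0.015,0,0],0],[-1,[-0.03,0,0],0],[-1,[-0.03,0,0],0],[-1,[-0.03,0,0],0]])

```text
time: 14.63
tool_pos: [0.648, 0.0133, 0.1172]
tool_rot: [-0.0, 0.038, 0.999, -0.0]
contact_force: [-0.2, -0.1, -6.5]
gripper_width: 0.229
grasp_force: 60.0
```

Call:
arm_command(moves=[[-1,[-0.01,0,0],0],[-1,[-0.02,0,0],0],[-1,[-0.02,0,0],0],[-1,[-0.02,0,0],0]])

```text
time: 14.97
tool_pos: [0.6483, 0.0134, 0.1168]
tool_rot: [-0.004, 0.038, 0.999, 0.0]
contact_force: [-11.8, 1.0, -0.6]
gripper_width: 0.229
grasp_force: 61.0
```

Call:
arm_command(moves=[[-1,[-0.01,0,0],0],[-1,[-0.02,0,0],0],[-1,[-0.02,0,0],0],[-1,[-0.02,0,0],0]])

```text
time: 15.3
tool_pos: [0.6486, 0.0134, 0.1161]
tool_rot: [-0.008, 0.038, 0.999, 0.0]
contact_force: [-21.0, 0.3, 4.7]
gripper_width: 0.227
grasp_force: 61.9
```

Call:
arm_command(moves=[[-1,[0.025,0,0],0],[-1,[0.025,0,0],0],[-1,[0.025,0,0.01],0],[-1,[0.025,0,0.02],0],[-1,[0.025,0,0.027],0],[-1,[0.025,0,0.027],0],[-1,[0.025,0,0.027],0]])

```text
time: 15.88
tool_pos: [0.6485, 0.0134, 0.1131]
tool_rot: [-0.003, 0.038, 0.999, 0.0]
contact_force: [-9.7, 0.0, -0.7]
gripper_width: 0.225
grasp_force: 61.2
```

Call:
arm_command(moves=[[-1,[0.015,0,0.005],0],[-1,[0.015,0,0.01],0],[-1,[0.015,0,0.01],0],[-1,[0.015,0,0.01],0]])

```text
time: 16.22
tool_pos: [0.6479, 0.0135, 0.1128]
tool_rot: [-0.0, 0.038, 0.999, 0.0]
contact_force: [-6.3, -0.1, 1.1]
gripper_width: 0.226
grasp_force: 61.4
```

Call:
arm_command(moves=[[-1,[0,0,0.01],0],[-1,[0,0,0.01],0],[-1,[0,0,0.01],0]])

```text
time: 16.47
tool_pos: [0.6479, 0.0134, 0.1126]
tool_rot: [-0.001, 0.038, 0.999, -0.0]
contact_force: [-10.0, 1.3, 6.8]
gripper_width: 0.225
grasp_force: 62.2
```

Call:
arm_command(moves=[[-1,[0.005,0,-0.01],0],[-1,[0.005,0,-0.01],0],[-0.3,[0.005,0,-0.01],0],[0,[0.005,0,-0.01],0],[0,[0.005,0,-0.01],0],[0,[0.005,0,-0.01],0],[0,[0.005,0,-0.01],0]])

```text
time: 17.05
tool_pos: [0.6477, 0.0133, 0.1122]
tool_rot: [0.001, 0.038, 0.999, -0.0]
contact_force: [-0.4, -0.3, -0.5]
gripper_width: 0.499
grasp_force: 0.0
```

Call:
arm_command(moves=[[0,[0,0,-0.2],0],[0,[0,0,-0.5],0],[0,[0,0,-0.8],0],[0,[0,0,-0.8],0],[0.3,[0,0,-0.8],0]])

```text
time: 17.47
tool_pos: [0.6499, 0.0132, 0.238]
tool_rot: [0.005, 0.038, 0.999, -0.0]
contact_force: [0.1, 0.2, -0.8]
gripper_width: 0.626
grasp_force: 0.0
```

Call:
arm_command(moves=[[1,[0.5,0.5,0],0],[1,[0.8,0.8,0],0],[1,[0.99,0.99,0],0],[1,[0.99,0.99,0],0],[1,[0.99,0.99,0],0],[1,[0.99,0.99,0],0],[1,[0.99,0.99,0],0]])

```text
time: 18.05
tool_pos: [0.5083, 0.1741, 0.2298]
tool_rot: [-0.001, 0.036, 0.999, -0.0]
contact_force: [-0.7, -0.7, -0.7]
gripper_width: 1.0
grasp_force: 0.0
```

```bash
python3 plan.py
python3 - <<'E'
from seg import *
T=manip.grab_frame("top");S=manip.grab_frame("scene")
for p,n in ((T,'top'),(S,'scene')): save(p,n+'3.png')
a=cv2.imread('pics/top3.png')[130:310,190:390];b=cv2.imread('pics/scene3.png')[200:370,180:460]
a=cv2.resize(a,(400,360),interpolation=cv2.INTER_CUBIC);b=cv2.resize(b,(593,360),interpolation=cv2.INTER_CUBIC)
b=cv2.resize(b,(400,243));c=np.vstack([a,b]);cv2.imwrite('pics/z3.png',cv2.resize(c,None,fx=.99,fy=.99))
for c in ('red','yellow','green','blue'):
    print(c,[(x[0],x[1]) for x in blobs(T,c,box=(180,200,325,310)) if x[1]<60],[(x[0],x[1]) for x in blobs(S,c,box=(320,230,460,370)) if x[1]<150])
    print('  caddy',[(x[0],x[1]) for x in blobs(T,c,100,80,box=(250,160,390,215)) if x[1]<150],[(x[0],x[1]) for x in blobs(S,c,100,80,box=(190,190,330,340)) if x[1]<150])
E
```

```text
t 18.1 at [0.5083 0.1741 0.2298] phi 1.4985 tilt [-0.0024 -0.0006] F [-0.7 -0.7 -0.7] w 1.0
red [] [([436.8, 310.2], 94), ([434.9, 323.8], 17)]
  caddy [([252.0, 203.1], 125), ([271.5, 193.4], 59)] [([302.7, 298.0], 66)]
yellow [] [([382.3, 278.9], 74)]
  caddy [([341.1, 174.7], 9), ([290.1, 194.8], 64)] [([289.3, 281.7], 50)]
green [([293.5, 248.5], 14)] [([342.5, 259.5], 28)]
  caddy [([327.7, 196.8], 35)] [([262.9, 249.3], 9)]
blue [] [([400.7, 339.0], 90)]
  caddy [([346.4, 198.5], 45)] [([253.4, 238.1], 42)]
```

View pics/z3.png

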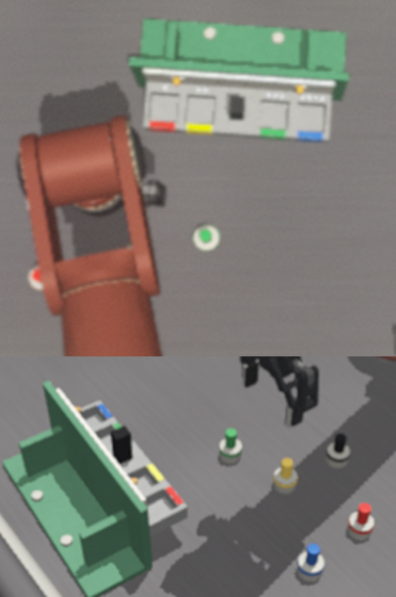

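Caddy hangs with both pins through the plate, and all four tools stand unmoved. On to red: I close along x first to centre it and learn the camera bias, then regrasp along the row.

```bash
python3 plan.py .4227,.2935,.2,0 .4227,.2935,.051
```

```text
t 18.1 at [0.5101 0.1725 0.2305] phi 1.4953 tilt [-0.0013 -0.0008] F [-1.  -0.  -0.1] w 1.001
.4227,.2935,.2,0 -> [0.642, 0.761, 0.203] 0.238 rows>= 12
.4227,.2935,.051 -> [0.001, 0.002, 0.994] 0.0 rows>= 4
```

Call:
arm_command(moves=[[1,[0.642,0.761,0.203],0.238],[1,[0.642,0.761,0.203],0.238],[1,[0.642,0.761,0.203],0.238],[1,[0.642,0.761,0.203],0.238],[1,[0.642,0.761,0.203],0.238],[1,[0.642,0.761,0.203],0.238],[1,[0.642,0.761,0.203],0.238],[1,[0.642,0.761,0.203],0.238],[1,[0.642,0.761,0.203],0.238],[1,[0.642,0.761,0.203],0.238],[1,[0.642,0.761,0.203],0.238],[1,[0.642,0.761,0.203],0.238],[1,[0.642,0.761,0.203],0.238],[1,[0.642,0.761,0.203],0.238]])

```text
time: 19.32
tool_pos: [0.4241, 0.2928, 0.2006]
tool_rot: [-0.0, 0.708, 0.706, -0.0]
contact_force: [-0.5, 0.4, 0.1]
gripper_width: 1.0
grasp_force: 0.0
```

```bash
python3 plan.py .4227,.2935,.051,0
python3 - <<'E'
from seg import *
S=manip.grab_frame("scene")
for c in ('red','yellow','green','blue'):
    print(c,[(x[0],x[1]) for x in blobs(S,c,box=(320,230,460,370)) if x[1]<150])
E
```

```text
t 19.3 at [0.4241 0.2928 0.2006] phi -0.0031 tilt [-0.0007 -0.0007] F [-0.5  0.4  0.1] w 1.0
.4227,.2935,.051,0 -> [0.005, -0.009, 0.997] -0.0005 rows>= 4
red [([436.7, 310.2], 105), ([434.8, 323.8], 18)]
yellow [([381.9, 280.9], 41)]
green [([342.9, 258.9], 21)]
blue [([400.6, 338.8], 100)]
```

Call:
arm_command(moves=[[1,[0.005,-0.009,0.25],0],[1,[0.005,-0.009,0.5],0],[1,[0.005,-0.009,0.75],0],[1,[0.005,-0.009,0.95],0],[1,[0.005,-0.009,0.997],0],[1,[0.005,-0.009,0.997],0],[1,[0.005,-0.009,0.997],0],[1,[0.005,-0.009,0.997],0]])

```text
time: 20.03
tool_pos: [0.4237, 0.2954, 0.0543]
tool_rot: [0.001, 0.707, 0.707, 0.002]
contact_force: [0.2, 0.8, 0.0]
gripper_width: 0.998
grasp_force: 0.0
```

Call:
arm_command(moves=[[-1,[0,0,0],0],[-1,[0,0,0],0],[-1,[0,0,0],0],[-1,[0,0,0],0],[-1,[0,0,0],0],[-1,[0,0,0],0],[-1,[0,0,0],0],[-1,[0,0,0],0],[-1,[0,0,0],0],[-1,[0,0,0],0]])

```text
time: 20.87
tool_pos: [0.4218, 0.2947, 0.052]
tool_rot: [0.0, 0.707, 0.707, 0.0]
contact_force: [0.2, -1.0, 3.5]
gripper_width: 0.187
grasp_force: 58.5
```

```bash
python3 plan.py
python3 - <<'E'
from seg import *
S=manip.grab_frame("scene");T=manip.grab_frame("top")
print([(x[0],x[1]) for x in blobs(S,'red',box=(420,290,460,370)) if x[1]<150],[(x[0],x[1]) for x in blobs(T,'red',box=(190,255,225,290)) if x[1]<60])
E
```

```text
t 20.9 at [0.4218 0.2947 0.052 ] phi -0.0004 tilt [0.0003 0.0002] F [ 0.2 -1.   3.5] w 0.187
[([440.5, 309.7], 24), ([433.8, 322.9], 16)] [([191.8, 255.6], 10)]
```

Call:
arm_command(moves=[[0.4,[0,0,0],0],[0.4,[0,0,0],0],[0.4,[0,0,0],0],[0.4,[0,0,0],0],[0.4,[0,0,0],0],[0.4,[0,0,0],-0.02],[0.4,[0,0,0],-0.04],[0.4,[0,0,0],-0.06],[0.4,[0,0,0],-0.08],[0.4,[0,0,0],-0.1],[0.4,[0,0,0],-0.12],[0.4,[0,0,0],-0.14],[0.4,[0,0,0],-0.16],[0.4,[0,0,0],-0.18],[0.4,[0,0,0],-0.2],[0.4,[0,0,0],-0.22],[0.4,[0,0,0],-0.238],[0.4,[0,0,0],-0.238],[0.4,[0,0,0],-0.238]])

```text
time: 22.55
tool_pos: [0.4215, 0.2946, 0.0516]
tool_rot: [-0.0, 0.039, 0.999, -0.0]
contact_force: [0.7, 0.1, 0.6]
gripper_width: 0.703
grasp_force: 0.0
```

Call:
arm_command(moves=[[-1,[0,0,0],0],[-1,[0,0,0],0],[-1,[0,0,0],0],[-1,[0,0,0],0],[-1,[0,0,0],0],[-1,[0,0,0],0],[-1,[0,0,0],0],[-1,[0,0,0],0],[-1,[0,0,0],0]])

```text
time: 23.3
tool_pos: [0.4217, 0.2947, 0.0519]
tool_rot: [0.0, 0.038, 0.999, 0.0]
contact_force: [0.9, 0.1, 1.6]
gripper_width: 0.187
grasp_force: 58.7
```

```bash
cat > pocket.py <<'E'
import numpy as np
C=np.array([.6482,.0134]);a=-.0757
def pocket(y,x=0): return C+[np.cos(a)*x-np.sin(a)*y,np.sin(a)*x+np.cos(a)*y]
if __name__=="__main__":
    for n,y in (('red',.104),('yellow',.052),('green',-.052),('blue',-.104)): print(n,pocket(y).round(4))
E
python3 pocket.py
python3 plan.py .4218,.2947,.2 .6561,.1171,.2 .6561,.1171,.125
```

```text
red [0.6561 0.1171]
yellow [0.6521 0.0653]
green [ 0.6443 -0.0385]
blue [ 0.6403 -0.0903]
t 23.3 at [0.4217 0.2947 0.0519] phi 1.495 tilt [0.0003 0.0002] F [0.9 0.1 1.6] w 0.187
.4218,.2947,.2 -> [-0.001, 0.0, -0.988] 0.0 rows>= 4
.6561,.1171,.2 -> [-0.823, -0.531, 0.0] 0 rows>= 4
.6561,.1171,.2 -> [-0.824, -0.531, 0.001] 0.0 rows>= 4
.6561,.1171,.125 -> [0.0, -0.0, 0.5] 0.0 rows>= 2
```

Call:
arm_command(moves=[[-1,[0,0,-0.2],0],[-1,[0,0,-0.45],0],[-1,[0,0,-0.7],0],[-1,[0,0,-0.9],0],[-1,[0,0,-0.98],0],[-1,[0,0,-0.98],0]])

```text
time: 23.8
tool_pos: [0.4233, 0.2954, 0.2023]
tool_rot: [0.003, 0.038, 0.999, 0.002]
contact_force: [-0.6, 0.2, -1.7]
gripper_width: 0.186
grasp_force: 58.9
```

Call:
arm_command(moves=[[-1,[-0.16,-0.1,0],0],[-1,[-0.38,-0.25,0],0],[-1,[-0.6,-0.4,0],0],[-1,[-0.823,-0.531,0],0],[-1,[-0.823,-0.531,0],0],[-1,[-0.823,-0.531,0],0]])

```text
time: 24.3
tool_pos: [0.5383, 0.2041, 0.1947]
tool_rot: [-0.003, 0.039, 0.999, -0.001]
contact_force: [0.2, 0.5, -1.7]
gripper_width: 0.19
grasp_force: 59.0
```

Call:
arm_command(moves=[[-1,[-0.2,-0.13,0],0],[-1,[-0.4,-0.26,0],0],[-1,[-0.6,-0.4,0],0],[-1,[-0.75,-0.48,0],0],[-1,[-0.823,-0.531,0],0],[-1,[-0.823,-0.531,0],0],[-1,[-0.823,-0.531,0.1],0],[-1,[-0.823,-0.531,0.2],0],[-1,[-0.823,-0.531,0.3],0],[-1,[-0.823,-0.531,0.4],0],[-1,[-0.823,-0.531,0.4],0],[-1,[-0.823,-0.531,0.4],0],[-1,[-0.823,-0.531,0.4],0]])

```text
time: 25.38
tool_pos: [0.6557, 0.1174, 0.1388]
tool_rot: [0.0, 0.038, 0.999, 0.0]
contact_force: [0.3, -0.1, -0.8]
gripper_width: 0.19
grasp_force: 59.0
```

```bash
python3 plan.py .6561,.1171,.130,1.495
python3 - <<'E'
from fit import *
save(T,'top4.png');save(S,'scene4.png')
a=cv2.imread('pics/top4.png')[150:230,250:370];b=cv2.imread('pics/scene4.png')[220:320,230:380]
cv2.imwrite('pics/z4.png',np.vstack([cv2.resize(a,(450,300),interpolation=cv2.INTER_CUBIC),cv2.resize(b,(450,300),interpolation=cv2.INTER_CUBIC)]))
q=(.6482,.0134,-.0757)
for n,y in (('red',.104),('yellow',.052),('green',-.052),('blue',-.104)):
    m=X(q,(-.0255,y,.071));print(n,proj(T,m).round(1),proj(S,m).round(1))
for y in (.1305,-.1305):
    for l in ((.0375,y,.129),(.0405,y,.129),(-.0305,y,.071)): print(l,proj(T,X(q,l)).round(1),proj(S,X(q,l)).round(1))
E
```

```text
t 25.4 at [0.6557 0.1174 0.1388] phi 1.4954 tilt [0.0002 0.    ] F [ 0.3 -0.1 -0.8] w 0.19
.6561,.1171,.130,1.495 -> [-0.003, -0.001, 0.058] 0.0001 rows>= 1
red [270.8 192.9] [302.9 298. ]
yellow [289.5 194.1] [289.5 281.9]
green [326.8 196.5] [264.8 252.2]
blue [345.5 197.8] [253.4 238.5]
(0.0375, 0.1305, 0.129) [261.3 165.3] [281.2 301.6]
(0.0405, 0.1305, 0.129) [261.4 164.3] [279.9 302.3]
(-0.0305, 0.1305, 0.071) [261.2 194.1] [312.2 305.5]
(0.0375, -0.1305, 0.129) [357.6 171.6] [219.6 223.3]
(0.0405, -0.1305, 0.129) [357.7 170.5] [218.3 223.9]
(-0.0305, -0.1305, 0.071) [354.9 200.2] [249.8 231. ]
```

View pics/z4.png

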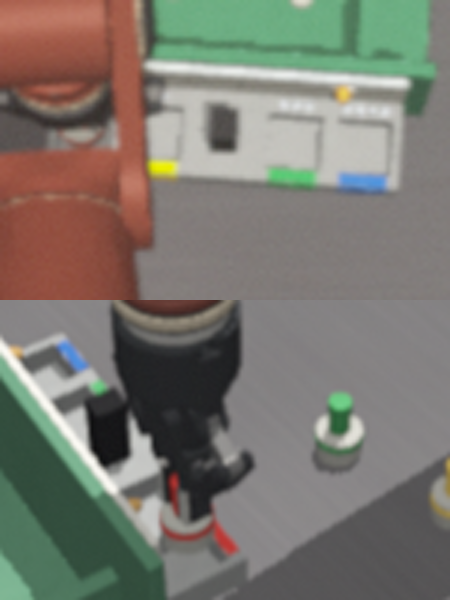

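Red hangs over its pocket, and the predicted rim marks match the seen ones within half a pixel. Lowering.

Call:
arm_command(moves=[[-1,[-0.002,0,0.05],0],[-1,[-0.002,0,0.09],0],[-1,[-0.002,0,0.12],0],[-1,[-0.002,0,0.14],0],[-1,[-0.002,0,0.14],0],[-1,[-0.002,0,0.14],0]])

```text
time: 25.98
tool_pos: [0.6558, 0.117, 0.1172]
tool_rot: [-0.0, 0.038, 0.999, -0.0]
contact_force: [-1.0, 0.2, -1.0]
gripper_width: 0.188
grasp_force: 59.0
```

Call:
arm_command(moves=[[-1,[0,0,0.03],0],[-1,[0,0,0.06],0],[-1,[0,0,0.08],0],[-1,[0,0,0.08],0],[-1,[0,0,0.08],0]])

```text
time: 26.4
tool_pos: [0.6557, 0.117, 0.1052]
tool_rot: [-0.0, 0.038, 0.999, -0.0]
contact_force: [0.1, 1.0, -1.0]
gripper_width: 0.188
grasp_force: 59.0
```

Call:
arm_command(moves=[[-1,[0,0,0.01],0],[-1,[0,0,0.015],0],[-1,[0,0,0.015],0],[-1,[0,0,0.015],0]])

```text
time: 26.73
tool_pos: [0.6561, 0.1171, 0.1035]
tool_rot: [0.0, 0.038, 0.999, 0.0]
contact_force: [-1.3, 0.5, -1.0]
gripper_width: 0.19
grasp_force: 59.0
```

Call:
arm_command(moves=[[-0.25,[0,0,0],0],[-0.25,[0,0,0],0],[-0.25,[0,0,0],0],[-0.25,[0,0,0],0],[-0.25,[0,0,-0.05],0],[-0.25,[0,0,-0.2],0],[-0.25,[0,0,-0.4],0],[-0.25,[0,0,-0.65],0],[-0.25,[0,0,-0.65],0]])

```text
time: 27.48
tool_pos: [0.6603, 0.1174, 0.2116]
tool_rot: [0.008, 0.038, 0.999, 0.001]
contact_force: [1.5, 0.5, 2.2]
gripper_width: 0.376
grasp_force: 0.0
```

```bash
cat > tools.py <<'E'
from seg import *
from pocket import pocket
T=manip.grab_frame("top");S=manip.grab_frame("scene")
for c in ('red','yellow','green','blue'):
    a=[(x[0],x[1]) for x in blobs(T,c,box=(180,200,325,310)) if x[1]<60];b=[(x[0],x[1]) for x in blobs(S,c,100,80,box=(320,230,460,370)) if x[1]<150]
    print(c,a,b,'tri',[tri(T,a[0][0],S,b[0][0])] if a and b else '')
    y=dict(red=.104,yellow=.052,green=-.052,blue=-.104)[c];P=[*pocket(y),.0955]
    u,v=proj(S,P);print('  seated stub centre expected',u.round(1),v.round(1),[(x[0],x[1]) for x in blobs(S,c,100,60,box=(int(u)-15,int(v)-15,int(u)+15,int(v)+15))])
E
python3 tools.py; python3 plan.py .56,.14,.2 .451,.1605,.2
```

```text
red [] [] tri 
  seated stub centre expected 291.7 295.5 [([295.2, 296.8], 162)]
yellow [] [([382.4, 278.1], 103), ([381.8, 290.6], 28)] tri 
  seated stub centre expected 278.2 279.1 [([288.9, 281.5], 40)]
green [([293.5, 248.5], 14)] [([342.8, 256.9], 65)] tri [(array([0.47659159, 0.05862673, 0.04335373]), np.float64(0.0025475726800770434))]
  seated stub centre expected 253.6 248.9 [([262.9, 249.3], 9)]
blue [([208.0, 230.4], 21)] [([400.6, 338.7], 104), ([398.8, 352.8], 18)] tri [(array([0.52995384, 0.2987999 , 0.04320112]), np.float64(0.002706493826958944))]
  seated stub centre expected 242.3 235.0 [([253.0, 237.9], 37)]
t 27.6 at [0.6577 0.1172 0.205 ] phi 1.4951 tilt [0.0065 0.0004] F [-0.1  0.3  0. ] w 0.375
.56,.14,.2 -> [0.661, 0.102, 0.029] 0.0 rows>= 3
.451,.1605,.2 -> [0.735, 0.081, -0.004] 0.0 rows>= 3
```

Call:
arm_command(moves=[[0,[0.2,0.03,0],0],[0.5,[0.45,0.06,0.02],0],[1,[0.661,0.102,0.03],0],[1,[0.661,0.102,0.03],0]])

```text
time: 27.92
tool_pos: [0.5518, 0.1409, 0.1921]
tool_rot: [-0.005, 0.037, 0.999, -0.0]
contact_force: [0.2, -0.7, -1.6]
gripper_width: 0.899
grasp_force: 0.0
```

Call:
arm_command(moves=[[1,[0.3,0.04,0],0.02],[1,[0.6,0.07,0],0.04],[1,[0.74,0.081,0],0.06],[1,[0.74,0.081,0],0.08],[1,[0.74,0.081,0],0.1],[1,[0.74,0.081,0],0.12],[1,[0.74,0.081,0],0.14],[1,[0.74,0.081,0],0.16],[1,[0.74,0.081,0],0.18],[1,[0.74,0.081,0],0.2],[1,[0.74,0.081,0],0.22],[1,[0.74,0.081,0],0.238],[1,[0.74,0.081,0],0.238],[1,[0.74,0.081,0],0.238]])

```text
time: 29.08
tool_pos: [0.4484, 0.1602, 0.1957]
tool_rot: [-0.0, 0.706, 0.708, -0.001]
contact_force: [-0.3, 0.7, -0.1]
gripper_width: 0.999
grasp_force: 0.0
```

```bash
python3 tools.py; python3 plan.py .449,.1605,.051,0
```

```text
red [([225.2, 306.8], 36)] [] tri 
  seated stub centre expected 291.7 295.5 [([295.3, 296.7], 164)]
yellow [] [([382.3, 278.5], 98), ([381.3, 290.5], 28)] tri 
  seated stub centre expected 278.2 279.1 [([288.9, 281.4], 41)]
green [([293.5, 248.5], 14)] [([342.9, 257.0], 67)] tri [(array([0.47653009, 0.0587225 , 0.0430909 ]), np.float64(0.002794538731845889))]
  seated stub centre expected 253.6 248.9 [([262.9, 249.3], 9)]
blue [([207.3, 229.9], 14)] [([400.6, 338.7], 104), ([398.6, 352.8], 19)] tri [(array([0.53122947, 0.30014042, 0.04571672]), np.float64(0.002155295901791472))]
  seated stub centre expected 242.3 235.0 [([253.0, 237.9], 38)]
t 29.2 at [0.4485 0.1602 0.196 ] phi 0.0019 tilt [-0.0008 -0.0002] F [-0.4 -0.1 -0.1] w 1.0
.449,.1605,.051,0 -> [0.002, 0.004, 0.967] 0.0003 rows>= 4
```

Call:
arm_command(moves=[[1,[0.002,0.004,0.25],0],[1,[0.002,0.004,0.5],0],[1,[0.002,0.004,0.75],0],[1,[0.002,0.004,0.93],0],[1,[0.002,0.004,0.965],0],[1,[0.002,0.004,0.965],0],[1,[0.002,0.004,0.965],0],[1,[0.002,0.004,0.965],0],[-1,[0.002,0.004,0.965],0],[-1,[0.002,0.004,0.965],0],[-1,[0.002,0.004,0.965],0],[-1,[0.002,0.004,0.965],0],[-1,[0.002,0.004,0.965],0],[-1,[0.002,0.004,0.965],0],[-1,[0.002,0.004,0.965],0],[-1,[0.002,0.004,0.965],0],[-1,[0.002,0.004,0.965],0]])

```text
time: 30.6
tool_pos: [0.4494, 0.1607, 0.052]
tool_rot: [0.0, 0.707, 0.707, 0.0]
contact_force: [-0.3, 0.1, 2.7]
gripper_width: 0.189
grasp_force: 58.5
```

Call:
arm_command(moves=[[0.4,[0,0,0],0],[0.4,[0,0,0],0],[0.4,[0,0,0],0],[0.4,[0,0,0],0],[0.4,[0,0,0],0],[0.4,[0,0,0],-0.02],[0.4,[0,0,0],-0.04],[0.4,[0,0,0],-0.06],[0.4,[0,0,0],-0.08],[0.4,[0,0,0],-0.1],[0.4,[0,0,0],-0.12],[0.4,[0,0,0],-0.14],[0.4,[0,0,0],-0.16],[0.4,[0,0,0],-0.18],[0.4,[0,0,0],-0.2],[0.4,[0,0,0],-0.22],[0.4,[0,0,0],-0.238],[0.4,[0,0,0],-0.238],[0.4,[0,0,0],-0.238]])

```text
time: 32.18
tool_pos: [0.4491, 0.1606, 0.0517]
tool_rot: [-0.0, 0.039, 0.999, -0.0]
contact_force: [0.1, 0.3, -1.0]
gripper_width: 0.699
grasp_force: 0.0
```

Call:
arm_command(moves=[[-1,[0,0,0],0],[-1,[0,0,0],0],[-1,[0,0,0],0],[-1,[0,0,0],0],[-1,[0,0,0],0],[-1,[0,0,0],0],[-1,[0,0,0],0],[-1,[0,0,0],0],[-1,[0,0,0],0]])

```text
time: 32.93
tool_pos: [0.4494, 0.1607, 0.0519]
tool_rot: [0.0, 0.038, 0.999, 0.0]
contact_force: [0.2, -0.1, 2.3]
gripper_width: 0.188
grasp_force: 58.5
```

```bash
python3 plan.py .449,.1605,.2 .6521,.0653,.2 .6521,.0653,.139,1.495
```

```text
t 32.9 at [0.4494 0.1607 0.0519] phi 1.4949 tilt [0.0005 0.0001] F [ 0.2 -0.1  2.3] w 0.188
.449,.1605,.2 -> [0.002, -0.001, -0.987] 0.0 rows>= 4
.6521,.0653,.2 -> [-0.699, -0.265, 0.0] 0 rows>= 3
.6521,.0653,.2 -> [-0.699, -0.265, 0.0] 0.0 rows>= 3
.6521,.0653,.139,1.495 -> [-0.0, -0.001, 0.407] -0.0 rows>= 2
```

Call:
arm_command(moves=[[-1,[0,0,-0.2],0],[-1,[0,0,-0.45],0],[-1,[0,0,-0.7],0],[-1,[0,0,-0.9],0],[-1,[0,0,-0.985],0],[-1,[0,0,-0.985],0]])

```text
time: 33.43
tool_pos: [0.451, 0.161, 0.2029]
tool_rot: [0.003, 0.038, 0.999, 0.001]
contact_force: [0.9, 0.8, -2.0]
gripper_width: 0.187
grasp_force: 58.7
```

Call:
arm_command(moves=[[-1,[-0.16,-0.06,0],0],[-1,[-0.36,-0.14,0],0],[-1,[-0.56,-0.21,0],0],[-1,[-0.699,-0.265,0],0],[-1,[-0.699,-0.265,0],0],[-1,[-0.699,-0.265,0],0]])

```text
time: 33.93
tool_pos: [0.5496, 0.1124, 0.1956]
tool_rot: [-0.003, 0.039, 0.999, -0.0]
contact_force: [-0.0, 0.4, -1.3]
gripper_width: 0.191
grasp_force: 58.7
```

Call:
arm_command(moves=[[-1,[-0.2,-0.08,0],0],[-1,[-0.4,-0.15,0],0],[-1,[-0.58,-0.22,0],0],[-1,[-0.68,-0.26,0],0],[-1,[-0.699,-0.265,0],0],[-1,[-0.699,-0.265,0],0],[-1,[-0.699,-0.265,0.1],0],[-1,[-0.699,-0.265,0.2],0],[-1,[-0.699,-0.265,0.3],0],[-1,[-0.699,-0.265,0.4],0],[-1,[-0.699,-0.265,0.4],0],[-1,[-0.699,-0.265,0.4],0],[-1,[-0.699,-0.265,0.4],0]])

```text
time: 35.02
tool_pos: [0.6523, 0.0656, 0.1395]
tool_rot: [0.0, 0.038, 0.999, -0.0]
contact_force: [0.2, 0.6, -1.3]
gripper_width: 0.191
grasp_force: 58.8
```

```bash
python3 plan.py .6521,.0653,.103,1.495
```

```text
t 35.0 at [0.6523 0.0656 0.1395] phi 1.4951 tilt [ 0.0001 -0.    ] F [ 0.2  0.6 -1.3] w 0.191
.6521,.0653,.103,1.495 -> [0.001, -0.002, 0.243] 0.0 rows>= 1
```

Call:
arm_command(moves=[[-1,[0.001,-0.002,0.05],0],[-1,[0.001,-0.002,0.09],0],[-1,[0.001,-0.002,0.12],0],[-1,[0.001,-0.002,0.15],0],[-1,[0.001,-0.002,0.15],0],[-1,[0.001,-0.002,0.15],0]])

```text
time: 35.52
tool_pos: [0.6518, 0.0652, 0.1164]
tool_rot: [-0.0, 0.038, 0.999, -0.0]
contact_force: [-0.1, 0.0, -2.4]
gripper_width: 0.19
grasp_force: 58.8
```

Call:
arm_command(moves=[[-1,[0,0,0.03],0],[-1,[0,0,0.06],0],[-1,[0,0,0.08],0],[-1,[0,0,0.092],0],[-1,[0,0,0.092],0],[-1,[0,0,0.092],0]])

```text
time: 36.02
tool_pos: [0.6521, 0.0652, 0.103]
tool_rot: [-0.0, 0.038, 0.999, -0.0]
contact_force: [-0.6, -1.0, -1.5]
gripper_width: 0.186
grasp_force: 58.8
```

Call:
arm_command(moves=[[-0.25,[0,0,0],0],[-0.25,[0,0,0],0],[-0.25,[0,0,0],0],[-0.25,[0,0,0],0],[-0.25,[0,0,-0.05],0],[-0.25,[0,0,-0.2],0],[-0.25,[0,0,-0.4],0],[-0.25,[0,0,-0.65],0],[-0.25,[0,0,-0.65],0]])

```text
time: 36.77
tool_pos: [0.6563, 0.0652, 0.2111]
tool_rot: [0.008, 0.038, 0.999, 0.0]
contact_force: [0.8, 0.6, 2.2]
gripper_width: 0.375
grasp_force: 0.0
```

```bash
python3 tools.py; python3 plan.py .56,.062,.2 .476,.0597,.2,0
```

```text
red [] [] tri 
  seated stub centre expected 291.7 295.5 [([295.2, 296.6], 167)]
yellow [] [] tri 
  seated stub centre expected 278.2 279.1 [([282.2, 280.8], 142)]
green [] [([342.8, 256.9], 65)] tri 
  seated stub centre expected 253.6 248.9 [([262.8, 249.5], 10)]
blue [([208.0, 230.4], 21)] [([400.6, 338.7], 104), ([398.8, 352.8], 18)] tri [(array([0.52995384, 0.2987999 , 0.04320112]), np.float64(0.002706493826958944))]
  seated stub centre expected 242.3 235.0 [([253.3, 238.1], 36)]
t 36.9 at [0.6537 0.0652 0.2046] phi 1.4951 tilt [ 0.0064 -0.0002] F [-0.3  0.2 -0.1] w 0.374
.56,.062,.2 -> [0.622, -0.068, 0.027] 0.0 rows>= 3
.476,.0597,.2,0 -> [0.557, -0.058, -0.004] 0.2379 rows>= 12
```

Call:
arm_command(moves=[[0,[0.2,-0.02,0],0],[0.5,[0.45,-0.05,0.02],0],[1,[0.622,-0.068,0.027],0],[1,[0.622,-0.068,0.027],0]])

```text
time: 37.2
tool_pos: [0.5527, 0.0623, 0.1928]
tool_rot: [-0.004, 0.038, 0.999, -0.0]
contact_force: [0.6, 0.4, -0.0]
gripper_width: 0.9
grasp_force: 0.0
```

Call:
arm_command(moves=[[1,[0.3,-0.03,0],0.02],[1,[0.5,-0.05,0],0.04],[1,[0.557,-0.058,0],0.06],[1,[0.557,-0.058,0],0.08],[1,[0.557,-0.058,0],0.1],[1,[0.557,-0.058,0],0.12],[1,[0.557,-0.058,0],0.14],[1,[0.557,-0.058,0],0.16],[1,[0.557,-0.058,0],0.18],[1,[0.557,-0.058,0],0.2],[1,[0.557,-0.058,0],0.22],[1,[0.557,-0.058,0],0.238],[1,[0.557,-0.058,0],0.238],[1,[0.557,-0.058,0],0.238]])

```text
time: 38.37
tool_pos: [0.4741, 0.0597, 0.1958]
tool_rot: [-0.0, 0.706, 0.708, -0.0]
contact_force: [-0.6, 0.2, 0.1]
gripper_width: 1.0
grasp_force: 0.0
```

```bash
python3 tools.py; python3 plan.py .476,.0597,.051,0
```

```text
red [] [] tri 
  seated stub centre expected 291.7 295.5 [([295.5, 296.3], 169)]
yellow [] [] tri 
  seated stub centre expected 278.2 279.1 [([282.3, 280.5], 137)]
green [] [([342.8, 257.1], 66)] tri 
  seated stub centre expected 253.6 248.9 [([262.8, 249.5], 10)]
blue [([208.0, 230.5], 22)] [([400.6, 338.7], 104), ([398.6, 352.8], 19)] tri [(array([0.52976056, 0.29876574, 0.04297679]), np.float64(0.0025226107967846524))]
  seated stub centre expected 242.3 235.0 [([253.2, 238.0], 37)]
t 38.5 at [0.4742 0.0597 0.1962] phi 0.002 tilt [-0.0008 -0.    ] F [0.3 0.1 0. ] w 1.001
.476,.0597,.051,0 -> [-0.0, 0.013, 0.968] 0.0003 rows>= 4
```

Call:
arm_command(moves=[[1,[0,0.013,0.25],0],[1,[0,0.013,0.5],0],[1,[0,0.013,0.75],0],[1,[0,0.013,0.93],0],[1,[0,0.013,0.966],0],[1,[0,0.013,0.966],0],[1,[0,0.013,0.966],0],[1,[0,0.013,0.966],0],[-1,[0,0.013,0.966],0],[-1,[0,0.013,0.966],0],[-1,[0,0.013,0.966],0],[-1,[0,0.013,0.966],0],[-1,[0,0.013,0.966],0],[-1,[0,0.013,0.966],0],[-1,[0,0.013,0.966],0],[-1,[0,0.013,0.966],0],[-1,[0,0.013,0.966],0]])

```text
time: 39.88
tool_pos: [0.4765, 0.0597, 0.052]
tool_rot: [0.0, 0.707, 0.707, 0.0]
contact_force: [-0.8, 0.2, 3.4]
gripper_width: 0.193
grasp_force: 58.5
```

Call:
arm_command(moves=[[0.4,[0,0,0],0],[0.4,[0,0,0],0],[0.4,[0,0,0],0],[0.4,[0,0,0],0],[0.4,[0,0,0],0],[0.4,[0,0,0],-0.02],[0.4,[0,0,0],-0.04],[0.4,[0,0,0],-0.06],[0.4,[0,0,0],-0.08],[0.4,[0,0,0],-0.1],[0.4,[0,0,0],-0.12],[0.4,[0,0,0],-0.14],[0.4,[0,0,0],-0.16],[0.4,[0,0,0],-0.18],[0.4,[0,0,0],-0.2],[0.4,[0,0,0],-0.22],[0.4,[0,0,0],-0.238],[0.4,[0,0,0],-0.238],[0.4,[0,0,0],-0.238]])

```text
time: 41.47
tool_pos: [0.4762, 0.0597, 0.0516]
tool_rot: [-0.0, 0.039, 0.999, 0.0]
contact_force: [-0.3, 0.2, 1.0]
gripper_width: 0.703
grasp_force: 0.0
```

Call:
arm_command(moves=[[-1,[0,0,0],0],[-1,[0,0,0],0],[-1,[0,0,0],0],[-1,[0,0,0],0],[-1,[0,0,0],0],[-1,[0,0,0],0],[-1,[0,0,0],0],[-1,[0,0,0],0],[-1,[0,0,0],0]])

```text
time: 42.22
tool_pos: [0.4765, 0.0597, 0.0519]
tool_rot: [0.0, 0.038, 0.999, -0.0]
contact_force: [0.7, -0.0, 1.8]
gripper_width: 0.189
grasp_force: 58.5
```

```bash
python3 plan.py .476,.0597,.2 .6443,-.0385,.2 .6443,-.0385,.139,1.495
```

```text
t 42.2 at [0.4765 0.0597 0.0519] phi 1.4949 tilt [ 0.0005 -0.    ] F [ 0.7 -0.   1.8] w 0.189
.476,.0597,.2 -> [0.003, -0.0, -0.987] 0.0 rows>= 4
.6443,-.0385,.2 -> [-0.584, -0.284, 0.0] 0 rows>= 3
.6443,-.0385,.2 -> [-0.585, -0.284, 0.0] 0.0 rows>= 3
.6443,-.0385,.139,1.495 -> [0.0, -0.0, 0.407] -0.0 rows>= 2
```

Call:
arm_command(moves=[[-1,[0.002,0,-0.2],0],[-1,[0.002,0,-0.45],0],[-1,[0.002,0,-0.7],0],[-1,[0.002,0,-0.9],0],[-1,[0.002,0,-0.985],0],[-1,[0.002,0,-0.985],0]])

```text
time: 42.72
tool_pos: [0.4778, 0.0598, 0.203]
tool_rot: [0.003, 0.038, 0.999, 0.0]
contact_force: [0.2, -0.3, -1.6]
gripper_width: 0.187
grasp_force: 58.7
```

Call:
arm_command(moves=[[-1,[-0.13,-0.06,0],0],[-1,[-0.3,-0.14,0],0],[-1,[-0.46,-0.22,0],0],[-1,[-0.584,-0.284,0],0],[-1,[-0.584,-0.284,0],0],[-1,[-0.584,-0.284,0],0]])

```text
time: 43.22
tool_pos: [0.5588, 0.0104, 0.1958]
tool_rot: [-0.003, 0.038, 0.999, 0.0]
contact_force: [-0.4, 0.2, -1.7]
gripper_width: 0.192
grasp_force: 58.7
```

Call:
arm_command(moves=[[-1,[-0.17,-0.08,0],0],[-1,[-0.34,-0.16,0],0],[-1,[-0.5,-0.24,0],0],[-1,[-0.57,-0.28,0],0],[-1,[-0.585,-0.284,0],0],[-1,[-0.585,-0.284,0],0],[-1,[-0.585,-0.284,0.1],0],[-1,[-0.585,-0.284,0.2],0],[-1,[-0.585,-0.284,0.3],0],[-1,[-0.585,-0.284,0.4],0],[-1,[-0.585,-0.284,0.4],0],[-1,[-0.585,-0.284,0.4],0],[-1,[-0.585,-0.284,0.4],0]])

```text
time: 44.3
tool_pos: [0.6444, -0.0384, 0.1395]
tool_rot: [0.0, 0.038, 0.999, 0.0]
contact_force: [0.1, 1.2, -1.2]
gripper_width: 0.188
grasp_force: 58.8
```

```bash
python3 plan.py .6443,-.0385,.103,1.495
```

```text
t 44.3 at [ 0.6444 -0.0384  0.1395] phi 1.4951 tilt [0. 0.] F [ 0.1  1.2 -1.2] w 0.188
.6443,-.0385,.103,1.495 -> [0.001, -0.001, 0.243] 0.0 rows>= 1
```

Call:
arm_command(moves=[[-1,[0,0,0.05],0],[-1,[0,0,0.09],0],[-1,[0,0,0.12],0],[-1,[0,0,0.15],0],[-1,[0,0,0.15],0],[-1,[0,0,0.15],0]])

```text
time: 44.8
tool_pos: [0.6441, -0.0384, 0.1164]
tool_rot: [-0.0, 0.038, 0.999, 0.0]
contact_force: [-0.2, -0.3, -0.7]
gripper_width: 0.189
grasp_force: 58.8
```

Call:
arm_command(moves=[[-1,[0,0,0.03],0],[-1,[0,0,0.06],0],[-1,[0,0,0.08],0],[-1,[0,0,0.092],0],[-1,[0,0,0.092],0],[-1,[0,0,0.092],0]])

```text
time: 45.3
tool_pos: [0.6442, -0.0384, 0.1029]
tool_rot: [-0.0, 0.038, 0.999, 0.0]
contact_force: [-0.6, 0.3, -1.8]
gripper_width: 0.189
grasp_force: 58.8
```

Call:
arm_command(moves=[[-0.25,[0,0,0],0],[-0.25,[0,0,0],0],[-0.25,[0,0,0],0],[-0.25,[0,0,0],0],[-0.25,[0,0,-0.05],0],[-0.25,[0,0,-0.2],0],[-0.25,[0,0,-0.4],0],[-0.25,[0,0,-0.65],0],[-0.25,[0,0,-0.65],0]])

```text
time: 46.05
tool_pos: [0.6486, -0.0391, 0.2111]
tool_rot: [0.007, 0.038, 0.999, -0.001]
contact_force: [1.3, -0.2, 1.9]
gripper_width: 0.376
grasp_force: 0.0
```

```bash
python3 tools.py; python3 plan.py .53,.12,.2 .5295,.3,.2,0
```

```text
red [] [] tri 
  seated stub centre expected 291.7 295.5 [([295.6, 296.3], 168)]
yellow [] [] tri 
  seated stub centre expected 278.2 279.1 [([282.1, 280.3], 157), ([284.8, 291.7], 11)]
green [] [] tri 
  seated stub centre expected 253.6 248.9 [([254.6, 249.8], 81), ([263.0, 249.8], 10)]
blue [([207.9, 230.3], 22)] [([400.6, 338.7], 104), ([398.8, 352.8], 18)] tri [(array([0.53019148, 0.29900137, 0.04362494]), np.float64(0.0026801898878223624))]
  seated stub centre expected 242.3 235.0 [([253.2, 238.0], 35)]
t 46.1 at [ 0.646  -0.0387  0.2046] phi 1.4951 tilt [ 0.0063 -0.0011] F [-0.7 -0.7 -0.9] w 0.375
.53,.12,.2 -> [0.851, 0.997, 0.025] 0.0 rows>= 5
.5295,.3,.2,0 -> [0.047, 0.598, -0.001] 0 rows>= 3
.5295,.3,.2,0 -> [0.047, 0.598, -0.001] 0.238 rows>= 12
```

Call:
arm_command(moves=[[-0.2,[0.4,0.2,0],0],[0.5,[0.7,0.5,0.02],0],[1,[0.851,0.85,0.025],0],[1,[0.851,0.997,0.025],0],[1,[0.851,0.997,0.025],0],[1,[0.851,0.997,0.025],0]])

```text
time: 46.65
tool_pos: [0.5249, 0.1249, 0.1951]
tool_rot: [-0.002, 0.035, 0.999, 0.001]
contact_force: [-0.0, 0.6, -0.7]
gripper_width: 0.999
grasp_force: 0.0
```

Call:
arm_command(moves=[[1,[0.047,0.598,0],0],[1,[0.047,0.598,0],0],[1,[0.047,0.598,0],0],[1,[0.047,0.598,0],0]])

```text
time: 46.98
tool_pos: [0.5274, 0.2118, 0.1957]
tool_rot: [-0.001, 0.036, 0.999, -0.0]
contact_force: [-0.0, 0.7, -0.7]
gripper_width: 1.002
grasp_force: 0.0
```

Call:
arm_command(moves=[[1,[0.02,0.25,0],0.02],[1,[0.04,0.5,0],0.04],[1,[0.047,0.598,0],0.06],[1,[0.047,0.598,0],0.08],[1,[0.047,0.598,0],0.1],[1,[0.047,0.598,0],0.12],[1,[0.047,0.598,0],0.14],[1,[0.047,0.598,0],0.16],[1,[0.047,0.598,0],0.18],[1,[0.047,0.598,0],0.2],[1,[0.047,0.598,0],0.22],[1,[0.047,0.598,0],0.238],[1,[0.047,0.598,0],0.238],[1,[0.047,0.598,0],0.238]])

```text
time: 48.15
tool_pos: [0.5281, 0.2988, 0.1961]
tool_rot: [-0.0, 0.707, 0.708, -0.001]
contact_force: [-0.2, 0.0, 0.0]
gripper_width: 1.0
grasp_force: 0.0
```

```bash
python3 tools.py|tail -2; python3 plan.py .5295,.3,.051,0
```

```text
blue [] [([400.7, 338.9], 112), ([398.7, 352.8], 17)] tri 
  seated stub centre expected 242.3 235.0 [([253.1, 237.9], 36)]
t 48.2 at [0.5281 0.2993 0.1965] phi 0.001 tilt [-0.0006 -0.0006] F [ 0.4  0.7 -0. ] w 0.997
.5295,.3,.051,0 -> [0.005, 0.01, 0.97] 0.0002 rows>= 4
```

Call:
arm_command(moves=[[1,[0.005,0.01,0.25],0],[1,[0.005,0.01,0.5],0],[1,[0.005,0.01,0.75],0],[1,[0.005,0.01,0.93],0],[1,[0.005,0.01,0.967],0],[1,[0.005,0.01,0.967],0],[1,[0.005,0.01,0.967],0],[1,[0.005,0.01,0.967],0],[-1,[0.005,0.01,0.967],0],[-1,[0.005,0.01,0.967],0],[-1,[0.005,0.01,0.967],0],[-1,[0.005,0.01,0.967],0],[-1,[0.005,0.01,0.967],0],[-1,[0.005,0.01,0.967],0],[-1,[0.005,0.01,0.967],0],[-1,[0.005,0.01,0.967],0],[-1,[0.005,0.01,0.967],0]])

```text
time: 49.67
tool_pos: [0.5295, 0.3011, 0.0521]
tool_rot: [0.0, 0.707, 0.707, 0.0]
contact_force: [-0.3, -0.3, 2.8]
gripper_width: 0.189
grasp_force: 58.4
```

Call:
arm_command(moves=[[0.4,[0,0,0],0],[0.4,[0,0,0],0],[0.4,[0,0,0],0],[0.4,[0,0,0],0],[0.4,[0,0,0],0],[0.4,[0,0,0],-0.02],[0.4,[0,0,0],-0.04],[0.4,[0,0,0],-0.06],[0.4,[0,0,0],-0.08],[0.4,[0,0,0],-0.1],[0.4,[0,0,0],-0.12],[0.4,[0,0,0],-0.14],[0.4,[0,0,0],-0.16],[0.4,[0,0,0],-0.18],[0.4,[0,0,0],-0.2],[0.4,[0,0,0],-0.22],[0.4,[0,0,0],-0.238],[0.4,[0,0,0],-0.238],[0.4,[0,0,0],-0.238]])

```text
time: 51.25
tool_pos: [0.5294, 0.301, 0.0518]
tool_rot: [-0.0, 0.039, 0.999, -0.0]
contact_force: [-0.4, 0.2, -0.6]
gripper_width: 0.699
grasp_force: 0.0
```

Call:
arm_command(moves=[[-1,[0,0,0],0],[-1,[0,0,0],0],[-1,[0,0,0],0],[-1,[0,0,0],0],[-1,[0,0,0],0],[-1,[0,0,0],0],[-1,[0,0,0],0],[-1,[0,0,0],0],[-1,[0,0,0],0]])

```text
time: 52.0
tool_pos: [0.5295, 0.301, 0.052]
tool_rot: [0.0, 0.038, 0.999, 0.0]
contact_force: [0.3, 0.7, 0.6]
gripper_width: 0.189
grasp_force: 58.5
```

```bash
python3 plan.py .5295,.3,.2 .56,-.05,.2 .6403,-.0903,.2 .6403,-.0903,.139,1.495
```

```text
t 52.0 at [0.5295 0.301  0.052 ] phi 1.4949 tilt [0.0002 0.    ] F [0.3 0.7 0.6] w 0.189
.5295,.3,.2 -> [-0.001, -0.007, -0.987] 0.0 rows>= 4
.56,-.05,.2 -> [-0.126, -0.77, 0.0] 0 rows>= 3
.56,-.05,.2 -> [-0.127, -0.77, 0.0] 0 rows>= 3
.56,-.05,.2 -> [-0.126, -0.771, 0.0] 0.0 rows>= 3
.6403,-.0903,.2 -> [-0.555, -0.227, 0.0] 0.0 rows>= 3
.6403,-.0903,.139,1.495 -> [0.001, -0.0, 0.407] -0.0 rows>= 2
```

Call:
arm_command(moves=[[-1,[0,-0.007,-0.2],0],[-1,[0,-0.007,-0.45],0],[-1,[0,-0.007,-0.7],0],[-1,[0,-0.007,-0.9],0],[-1,[0,-0.007,-0.985],0],[-1,[0,-0.007,-0.985],0]])

```text
time: 52.5
tool_pos: [0.5312, 0.3008, 0.2039]
tool_rot: [0.003, 0.038, 0.999, 0.002]
contact_force: [0.1, -0.2, -1.7]
gripper_width: 0.19
grasp_force: 58.8
```

Call:
arm_command(moves=[[-1,[-0.03,-0.2,0],0],[-1,[-0.07,-0.42,0],0],[-1,[-0.1,-0.63,0],0],[-1,[-0.126,-0.77,0],0],[-1,[-0.126,-0.77,0],0]])

```text
time: 52.92
tool_pos: [0.5381, 0.1797, 0.1956]
tool_rot: [-0.003, 0.04, 0.999, -0.001]
contact_force: [0.7, 0.4, -0.6]
gripper_width: 0.187
grasp_force: 59.0
```

Call:
arm_command(moves=[[-1,[-0.03,-0.2,0],0],[-1,[-0.07,-0.42,0],0],[-1,[-0.1,-0.63,0],0],[-1,[-0.126,-0.77,0],0],[-1,[-0.126,-0.77,0],0]])

```text
time: 53.33
tool_pos: [0.5486, 0.0639, 0.1965]
tool_rot: [-0.002, 0.04, 0.999, -0.001]
contact_force: [0.4, 0.3, -0.7]
gripper_width: 0.189
grasp_force: 59.2
```

Call:
arm_command(moves=[[-1,[-0.03,-0.2,0],0],[-1,[-0.07,-0.42,0],0],[-1,[-0.1,-0.63,0],0],[-1,[-0.126,-0.771,0],0],[-1,[-0.126,-0.771,0],0]])

```text
time: 53.75
tool_pos: [0.559, -0.0523, 0.1971]
tool_rot: [-0.002, 0.04, 0.999, -0.0]
contact_force: [-0.1, 0.5, -0.6]
gripper_width: 0.191
grasp_force: 59.3
```

Call:
arm_command(moves=[[-1,[-0.17,-0.07,0],0],[-1,[-0.34,-0.14,0],0],[-1,[-0.48,-0.2,0],0],[-1,[-0.55,-0.22,0],0],[-1,[-0.556,-0.227,0],0],[-1,[-0.556,-0.227,0],0],[-1,[-0.556,-0.227,0.1],0],[-1,[-0.556,-0.227,0.2],0],[-1,[-0.556,-0.227,0.3],0],[-1,[-0.556,-0.227,0.4],0],[-1,[-0.556,-0.227,0.4],0],[-1,[-0.556,-0.227,0.4],0],[-1,[-0.556,-0.227,0.4],0]])

```text
time: 54.83
tool_pos: [0.6402, -0.0903, 0.1396]
tool_rot: [0.0, 0.038, 0.999, -0.0]
contact_force: [0.6, -0.6, -1.3]
gripper_width: 0.19
grasp_force: 59.3
```

```bash
python3 plan.py .6403,-.0903,.103,1.495
```

```text
t 54.8 at [ 0.6402 -0.0903  0.1396] phi 1.4949 tilt [ 0.0001 -0.    ] F [ 0.6 -0.6 -1.3] w 0.19
.6403,-.0903,.103,1.495 -> [-0.0, -0.0, 0.244] -0.0 rows>= 1
```

Call:
arm_command(moves=[[-1,[0,0,0.05],0],[-1,[0,0,0.09],0],[-1,[0,0,0.12],0],[-1,[0,0,0.15],0],[-1,[0,0,0.15],0],[-1,[0,0,0.15],0]])

```text
time: 55.33
tool_pos: [0.6399, -0.0902, 0.1165]
tool_rot: [-0.0, 0.038, 0.999, 0.0]
contact_force: [-0.2, 0.4, -1.0]
gripper_width: 0.191
grasp_force: 59.3
```

Call:
arm_command(moves=[[-1,[0,0,0.03],0],[-1,[0,0,0.06],0],[-1,[0,0,0.08],0],[-1,[0,0,0.092],0],[-1,[0,0,0.092],0],[-1,[0,0,0.092],0]])

```text
time: 55.83
tool_pos: [0.6401, -0.0902, 0.1031]
tool_rot: [-0.0, 0.038, 0.999, 0.0]
contact_force: [-0.8, 0.4, 0.2]
gripper_width: 0.187
grasp_force: 59.3
```

Call:
arm_command(moves=[[-0.25,[0,0,0],0],[-0.25,[0,0,0],0],[-0.25,[0,0,0],0],[-0.25,[0,0,0],0],[-0.25,[0,0,-0.05],0],[-0.25,[0,0,-0.2],0],[-0.25,[0,0,-0.4],0],[-0.25,[0,0,-0.65],0],[-0.25,[0,0,-0.65],0]])

```text
time: 56.58
tool_pos: [0.6444, -0.0912, 0.2113]
tool_rot: [0.007, 0.038, 0.999, -0.002]
contact_force: [1.7, -0.1, 2.5]
gripper_width: 0.377
grasp_force: 0.0
```

Call:
arm_command(moves=[[-0.25,[0.5,-0.4,0],0],[-1,[0.9,-0.9,0],0],[-1,[0.9,-0.9,0],0],[-1,[0.9,-0.9,0],0],[-1,[0.9,-0.9,0],0],[-1,[0.9,-0.9,0],0],[-1,[0.9,-0.9,0],0]])

```text
time: 57.17
tool_pos: [0.4949, -0.2156, 0.2017]
tool_rot: [0.001, 0.039, 0.999, -0.0]
contact_force: [0.8, 0.9, -0.3]
gripper_width: -0.002
grasp_force: 0.0
```

```bash
python3 tools.py; python3 plan.py .4546,-.373,.2,1.312 .4546,-.373,.108
python3 - <<'E'
from fit import *
save(T,'top5.png');save(S,'scene5.png')
a=cv2.imread('pics/top5.png')[130:230,250:400];b=cv2.imread('pics/scene5.png')[200:320,200:380]
cv2.imwrite('pics/z5.png',np.vstack([cv2.resize(a,(420,280),interpolation=cv2.INTER_CUBIC),cv2.resize(b,(420,280),interpolation=cv2.INTER_CUBIC)]))
E
```

```text
red [] [] tri 
  seated stub centre expected 291.7 295.5 [([295.5, 296.6], 156)]
yellow [] [] tri 
  seated stub centre expected 278.2 279.1 [([282.2, 280.7], 132)]
green [] [] tri 
  seated stub centre expected 253.6 248.9 [([254.6, 249.8], 80), ([263.1, 249.9], 8)]
blue [] [] tri 
  seated stub centre expected 242.3 235.0 [([243.2, 235.1], 98), ([253.4, 237.9], 34)]
t 57.3 at [ 0.4959 -0.2145  0.2015] phi 1.4952 tilt [ 0.0012 -0.0003] F [ 0.2  0.3 -0.4] w 0.004
.4546,-.373,.2,1.312 -> [0.097, -0.537, 0.005] 0 rows>= 2
.4546,-.373,.2,1.312 -> [0.098, -0.538, 0.005] 0.0292 rows>= 2
.4546,-.373,.108 -> [0.001, 0.0, 0.613] 0.0 rows>= 3
```

View pics/z5.png

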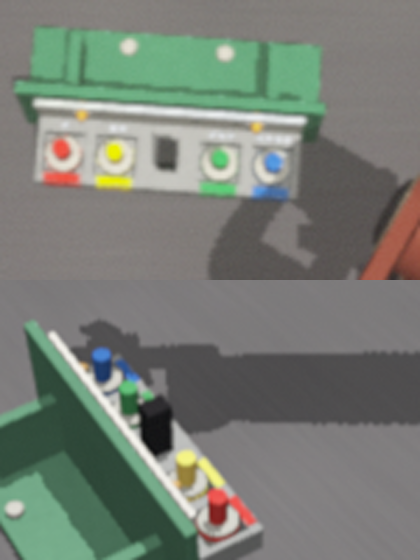

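All four tools stand in their own pockets: red (62,150), yellow (114,152), green (220,158), blue (273,162) in the crop. Now the lever.

Call:
arm_command(moves=[[-1,[0.097,-0.537,0],0],[-1,[0.097,-0.537,0],0],[-1,[0.097,-0.537,0],0]])

```text
time: 57.62
tool_pos: [0.4744, -0.298, 0.2012]
tool_rot: [-0.0, 0.039, 0.999, -0.002]
contact_force: [0.2, 0.5, 0.1]
gripper_width: 0.001
grasp_force: 0.0
```

Call:
arm_command(moves=[[-1,[0.098,-0.538,0],0.015],[-1,[0.098,-0.538,0],0.0292],[-1,[0.098,-0.538,0],0.0292],[-1,[0.098,-0.538,0],0.0292],[-1,[0.098,-0.538,0],0.0292]])

```text
time: 58.03
tool_pos: [0.4546, -0.3724, 0.2005]
tool_rot: [-0.0, 0.129, 0.992, 0.001]
contact_force: [-0.2, -0.0, -0.1]
gripper_width: 0.002
grasp_force: 0.0
```

```bash
python3 plan.py .4546,-.373,.108,1.312 .54,-.3955,.108
```

```text
t 58.0 at [ 0.4546 -0.3724  0.2005] phi 1.3129 tilt [-0.0002  0.0011] F [-0.2 -0.  -0.1] w 0.002
.4546,-.373,.108,1.312 -> [-0.001, -0.005, 0.616] 0.0001 rows>= 3
.54,-.3955,.108 -> [-0.589, 0.001, 0.0] 0.0 rows>= 3
```

Call:
arm_command(moves=[[-1,[0,-0.004,0.25],0],[-1,[0,-0.004,0.5],0],[-1,[0,-0.004,0.61],0],[-1,[0,-0.004,0.61],0],[-1,[0,-0.004,0.61],0]])

```text
time: 58.45
tool_pos: [0.4541, -0.3719, 0.1083]
tool_rot: [-0.001, 0.128, 0.992, 0.001]
contact_force: [0.2, -1.0, 0.4]
gripper_width: 0.003
grasp_force: 0.0
```

Call:
arm_command(moves=[[-1,[-0.06,0,0],0],[-1,[-0.12,0,0],0],[-1,[-0.18,0,0],0],[-1,[-0.24,0,0],0],[-1,[-0.3,0,0],0],[-1,[-0.36,0,0],0],[-1,[-0.42,0,0],0],[-1,[-0.48,0,0],0],[-1,[-0.53,0,0],0],[-1,[-0.56,0,0],0],[-1,[-0.58,0,0],0],[-1,[-0.59,0,0],0],[-1,[-0.59,0,0],0],[-1,[-0.59,0,0],0]])

```text
time: 59.62
tool_pos: [0.5394, -0.3965, 0.1094]
tool_rot: [0.0, 0.129, 0.992, -0.0]
contact_force: [-0.1, 0.7, 1.1]
gripper_width: -0.004
grasp_force: 0.0
```

Call:
arm_command(moves=[[-1,[-0.015,0,0],0],[-1,[-0.03,0,0],0],[-1,[-0.03,0,0],0]])

```text
time: 59.87
tool_pos: [0.5437, -0.3976, 0.1092]
tool_rot: [-0.0, 0.129, 0.992, 0.0]
contact_force: [-1.4, 0.4, -0.5]
gripper_width: 0.003
grasp_force: 0.4
```

Call:
arm_command(moves=[[-1,[-0.015,0,0],0],[-1,[-0.03,0,0],0],[-1,[-0.03,0,0],0]])

```text
time: 60.12
tool_pos: [0.5446, -0.3979, 0.109]
tool_rot: [-0.006, 0.129, 0.992, 0.001]
contact_force: [-14.5, 4.9, 7.7]
gripper_width: -0.003
grasp_force: 7.9
```

Run:
```python
from seg import *
S=manip.grab_frame("scene")
print(blobs(S,'orange',box=(170,120,260,220)))
```

```text
[([203.1, 158.0], 65, [199, 154, 9, 9])]
```

The lever is against its far stop (14.5 N). I back off, lift clear and take a last look.

Call:
arm_command(moves=[[-1,[0.08,0,0],0],[-1,[0.2,0,-0.2],0],[-1,[0.3,0,-0.7],0],[-1,[0.3,0,-0.9],0],[-1,[0.3,0,-0.9],0],[-1,[0.3,0,-0.9],0]])

```text
time: 60.67
tool_pos: [0.5069, -0.3896, 0.2537]
tool_rot: [0.006, 0.129, 0.992, -0.004]
contact_force: [0.3, 0.1, 2.0]
gripper_width: -0.003
grasp_force: 0.0
```

```bash
python3 tools.py|grep seated; python3 look.py 9 spare
python3 - <<'E'
from seg import *
S=manip.grab_frame("scene")
print(blobs(S,'orange',box=(170,120,260,220)),manip.state()['time'])
E
```

```text
seated stub centre expected 291.7 295.5 [([295.5, 296.6], 157)]
  seated stub centre expected 278.2 279.1 [([282.2, 280.7], 133)]
  seated stub centre expected 253.6 248.9 [([254.6, 249.8], 80), ([263.1, 249.7], 9)]
  seated stub centre expected 242.3 235.0 [([243.2, 235.1], 94), ([253.4, 237.8], 36)]
scene cam at [1.0327064  0.69158169 0.9087952 ] 538.3373400698675 -0.061935596409205
spare [([411.0, 252.0, 428.0, 277.0], 0.74)]
top cam at [ 0.29897237 -0.00564836  1.76783884] 620.5973238917101 -0.09562762648268945
spare [([247.0, 291.0, 262.0, 303.0], 0.71)]
[([203.0, 158.0], 65, [199, 154, 9, 9])] 61.0167
```

View pics/scene9.png

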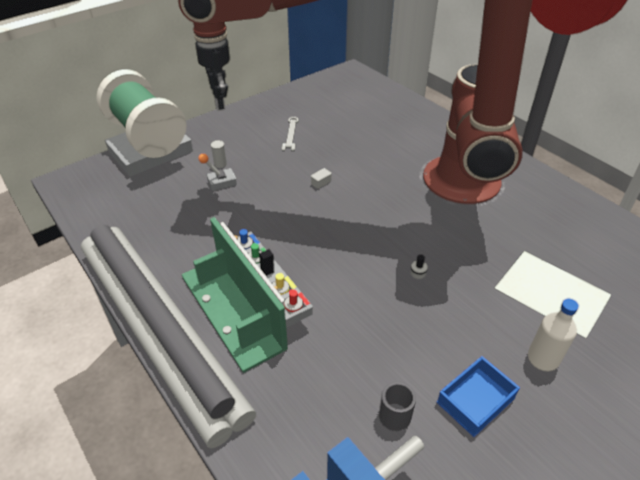

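The picture shows the caddy hung with four tools seated around (270,270), the lever ball at (203,158) fully away, the spare untouched at (419,265), and the arm clear.

```bash
python3 -c "
from plant import manip;print(manip.job_done())"
```

```text
the job is handed in; nothing more can be done
None
```

The job is done and handed in after about 61 s: the caddy hangs on both pins, red, yellow, green and blue went in order into their own pockets, the lever is thrown fully back, and the spare holder was left untouched.

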